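Gauge a porous disc under the micrometer stand

TASK

Gauge the thickness of the porous disc on the micrometer stand: slide it along the granite base, gently, until it sits home against both stop pins under the spindle. Then wind the spindle down with the small ratchet knob on top, never with the thimble below it, until the ratchet slips; let it click two or three times, stop, let go and leave the spindle pressing on the disc. Do not disturb the other things on the bench.

Things in the scene. Friction and masses are not known exactly. Their poses are not given: they have to be found in the camera images.
- stand: The heavy micrometer stand, which does not move: dark granite base 300 x 140 x 35 mm; grey arm and round boss (34 mm diameter, on the spindle's axis) 60 to 105 mm above the base's top; steel column (36 mm) 100 mm beyond the seat, 115 mm high. Origin: on the bench straight under the seat; x points level from the open front to the column, the way the disc is pushed home; z up.
- seat (a point): Centre of the gauging spot, on the granite base's top face 35 mm above the bench, under the spindle; axes as the stand's. The base runs from 170 mm before it to 130 mm beyond along x, 70 mm to each side. Two steel stop pins (10 mm diameter, 10 mm high) stand 55 mm from it at 30 degrees to each side of +x: a disc touching both is centred here.
- disc_center (a point): Centre (half-way up) of the loose grey porous stone disc, 100 mm in diameter, 16 mm thick, 180 to 360 g, lying flat on the granite base, 80 to 105 mm before the seat, up to 15 mm to a side. It slides with 1 to 3 N. With friction it can jam against one pin; a nudge from each side brings it against both.
- disc: The same disc; the origin is the centre of its underside, z is up.
- knob_grip (a point): On the upright axis of the fluted steel ratchet knob (24 mm diameter, 34 mm high) on top of the thimble: 22 mm above the thimble's flat top, 13 mm below the knob's top; put the middle of the finger pads here. Knob and thimble stay at this height and turn together at some 0.015 N m; once the spindle presses with about 18 N the thimble stops and the knob slips on it at 0.035 to 0.06 N m, 16 clicks a turn.
- thimble: Knurled steel thimble (32 mm diameter, 36 mm high) just below the knob, with the upright spindle it drives; origin: centre of the thimble's underside. The spindle (6.4 mm) comes out of the boss over the seat; clockwise turning (from above) drives it down 10 mm a turn. Its flat end starts 1.5 to 5.5 mm above the level of the disc's top. Turning the thimble directly over-presses the disc.
- ratchet (a joint): How far the ratchet knob has slipped on the thimble, rad, clockwise from above positive; 0 at the start, 0.39 rad a click. It stays the same while knob and thimble turn together.
- cutting_ring: Bystander: thin steel cutting ring, 75 mm diameter, 22 mm high, on the bench by the stand; origin at the centre of its underside.
- moisture_tin: Bystander: closed round aluminium tin, 68 mm diameter, 42 mm high, on the bench by the stand; origin at the centre of its underside.
- brush: Bystander: small brush with a wooden handle, 170 mm long, on the bench on the robot's side of the stand; origin at the middle of its underside, lying along its x axis.
There are look-alikes about, which are no part of the job. Leave any turquoise look-alike of the disc alone.

How it is judged:
By the outcome, as a careful person would: the job done as asked, in the order asked, and still so for the second after the job is handed in, with the robot touching nothing.
It also fails if it takes over 67 s, if anything falls off the work surface, if the arm or the gripper's body presses on something with over 40 N, if the wrist force passes 120 N, or if a joint passes its speed limit or range.

ROBOT

A 6-joint arm with a two-finger parallel gripper is mounted at the origin on the work surface. World frame = base frame: x ahead of the robot, y to its left, z up, the work surface at z = 0. Lengths are in m, angles in rad, forces in N, time in s.
With the tool pointing down it reaches from about 0.35 to 0.775 m from the base axis. Payload 5.5 kg.
Tool frame: the origin (TCP) lies at the very end of the fingers, on their centre line; the grasp point (between the pads) lies 19 mm behind it; z points along the fingers, y is the direction in which the jaws open and shut (so a half turn about z gives the same grasp; the last joint's range is limited). The gripper opens to 85 mm and grips with 20 to 120 N. Pads are 22 mm wide; open, the fingers measure 114 mm over their backs; the gripper's body (76 mm by 85 mm) begins 54 mm behind the grasp point. The pads swing forward as they close: fully open they stand 13 mm farther back than shut.
Start: joints at [1.16, 0.313, 0.046, 1.304, 0, 1.431], TCP at [0.154, 0.554, 0.231] pointing down, gripper open.
Joint ranges: [-2.76, 2.76], [-0.86, 1.69], [-1.03, 1.26], [-2.2, 2.34], [-1.47, 1.5], [-3.14, 3.14]. Speed limits (rad/s): [2.57, 2.57, 3.14, 3.14, 3.14, 3.14].

INTERFACE

Orientations are given as a unit quaternion [w, x, y, z].
In Python, from workcell import get_state, vision, workorder, silhouettes, tip_of gives the robot as it stands.
- The arm moves only by the shell command python3 -m inch 'ROWS' [FORCE]. ROWS is JSON, a list of rows, each a list of 7 numbers: the shift along the tool's x, y, z in cm, then the turn, a rotation vector about the tool's x, y, z in degrees, then the finger opening in cm, from 0 to 8.54. In form: [[dx, dy, dz, rx, ry, rz, hand], ...]. A call has 1 to 5 rows; each row shifts and turns the commanded pose from where the row before left it, along the tool's axes as they then stand; what a row does not reach is not made up. A row lasts 1/10 s, in which the tool goes at most 50 mm and 8.59 degrees, less where a joint would pass 70% of its speed; a pose out of reach is approached as far as the arm can. A call with a gripper value outside its range is refused whole. The fingers move at their own pace and stop on an object; FORCE is the grip in N (left out, the last holds). Time passes only in rows, so rows that do not move let the fingers close. It gives the time, the measured TCP pose, the force and the opening at its end, in the units of the state.
- get_state(): the state, without advancing time (a new reading comes with each control period).
- vision.read_camera(name): name is "scene" or "top" or "wrist"; returns a dict with "pixels" (400x640x3 uint8, red, green, blue), "depth" (400x640 float32, m along the optical axis (not along the pixel's ray), 0 where there is no reading), "mtx" (3x3 intrinsics, pixels), "T" (4x4, takes a point from camera to world coordinates); the wrist camera has in their place "tool_from_camera" (4x4, takes a point from camera to tool coordinates, whose origin is the TCP and whose axes are the flange's). Camera axes: x right, y up, looking along -z (the intrinsics and any distortion apply to the point x, -y, -z); pixel columns grow to the right and rows downward; lengths in m; the calibration is good to about 2 mm. A picture is of the moment at which its call begins: read the wrist's pose just before it.
- workorder.hand_in(): hands the job in, once; it reports no verdict.
Trained networks look in a picture, given as the dict that the camera call returned (one of the last four; its "shot" number tells which), for a name from the list of things; names that differ only in an ending like _2 or _b are one class to them, and where a whole thing is asked for, a point or a joint stands for the part that bears it (a point fixed in the world has none). Each returns a list of dicts, best first, with "confidence" (0 to 1); they miss things now and then, are a little off and sometimes report something else, mostly with a low value. They report only what shows in the picture. A call takes as long as a camera call. They do not tell look-alikes from the thing itself.
- silhouettes(picture, label): "mask" (400x640 bool, what is visible of it) and "location" ([column, row] in pixels, amid what is visible of it).
- tip_of(picture, label): "location" ([column, row] in pixels: a listed point, or the origin of a listed thing).
The state is a dict: "clock": time; "joint_pos": joint angles; "qvel": joint speeds; "tau": joint torques, N m; "tcp_pos": TCP position; "orientation": TCP orientation; "wrist_force": force on the tool from outside, world axes, zero at the start; "ft_torque": the same for the moment, N m; "finger_gap": finger opening in m.
Only numpy, scipy, OpenCV 4.12 (cv2) and the standard library are available. Lean on these libraries where they do the work, as an engineer would, in place of code of your own. Each camera call takes 0.05 s, during which the arm holds its last target.

## Working session

There is one attempt and no reset: what is moved stays moved. The work goes in short steps, Python scripts to look and compute and a shell command to move; the robot and the scene stay as the last step left them, time stands still between calls to the robot, and variables do not carry over. Pictures are saved under pics/ and viewed, and the job is handed in when it is done.

```bash
ls; mkdir -p pics; python3 - <<'E'
from workcell import get_state, vision, workorder, silhouettes, tip_of
import cv2,numpy as np
s=get_state(); print(s)
for n in ("scene","top"):
    p=vision.read_camera(n)
    cv2.imwrite(f"pics/{n}0.png",p["pixels"][:,:,::-1])
    np.savez(f"{n}0.npz",**{k:v for k,v in p.items() if k!='shot'})
    print(n,p["mtx"].tolist(),np.round(p["T"],3).tolist(),p.keys())
    for l in ["seat","disc_center","knob_grip","thimble","cutting_ring","moisture_tin","brush","stand"]:
        print(l,[(np.round(d["location"],1).tolist(),round(d["confidence"],2)) for d in tip_of(p,l)][:3])
print(get_state()["clock"])
E
```

```text
pics
{'clock': 0.0, 'joint_pos': array([1.16040006e+00, 3.13988856e-01, 4.49611506e-02, 1.30362366e+00,
       1.25234207e-05, 1.43117338e+00]), 'qvel': array([ 0.00035317,  0.00012535, -0.00053965,  0.0005969 , -0.00120101,
       -0.00054607]), 'tau': array([-3.65720744e-04, -4.80619812e+01,  2.98537409e+01,  1.94242696e-02,
       -9.93833282e-05,  2.11627462e-07]), 'tcp_pos': array([0.15360406, 0.55355406, 0.23040817]), 'orientation': array([-2.57899604e-04,  1.34973388e-01,  9.90848790e-01, -8.90963685e-04]), 'wrist_force': array([-0.55569017,  0.25541976,  0.86473145]), 'ft_torque': array([-0.00048278, -0.01483921,  0.00340029]), 'finger_gap': 0.08514701069274634}
scene [[455.6984717304299, 0.0, 316.75406885886895], [0.0, 455.6984717304299, 192.41363658634], [0.0, 0.0, 1.0]] [[0.425, -0.765, 0.483, 1.028], [0.905, 0.369, -0.212, -0.167], [-0.016, 0.527, 0.85, 0.899], [0.0, 0.0, 0.0, 1.0]] dict_keys(['pixels', 'depth', 'mtx', 'T', 'shot'])
seat [([273.4, 253.7], 0.83)]
disc_center [([392.8, 183.3], 0.88), ([409.0, 244.9], 0.86), ([345.2, 160.8], 0.78)]
knob_grip [([260.1, 209.4], 0.53)]
thimble [([267.2, 226.5], 0.72)]
cutting_ring [([330.8, 293.9], 0.76)]
moisture_tin [([295.7, 324.1], 0.75)]
brush [([252.9, 205.4], 0.87)]
stand [([272.3, 255.6], 0.8)]
top [[373.7156981682458, 0.0, 322.23507947440714], [0.0, 373.7156981682458, 198.52140078797967], [0.0, 0.0, 1.0]] [[0.02, 0.982, -0.187, 0.44], [-1.0, 0.017, -0.018, 0.002], [-0.015, 0.187, 0.982, 0.954], [0.0, 0.0, 0.0, 1.0]] dict_keys(['pixels', 'depth', 'mtx', 'T', 'shot'])
seat [([368.9, 193.4], 0.9)]
disc_center [([263.2, 157.6], 0.96), ([336.1, 198.9], 0.93), ([270.1, 261.7], 0.93)]
knob_grip [([378.4, 179.5], 0.74)]
thimble [([376.3, 185.1], 0.61)]
cutting_ring [([340.7, 149.8], 0.62)]
moisture_tin [([372.5, 143.7], 0.7)]
brush [([364.0, 252.5], 0.93)]
stand [([369.3, 197.7], 0.87), ([339.3, 150.8], 0.41)]
0.9
```

View images.

View pics/scene0.png

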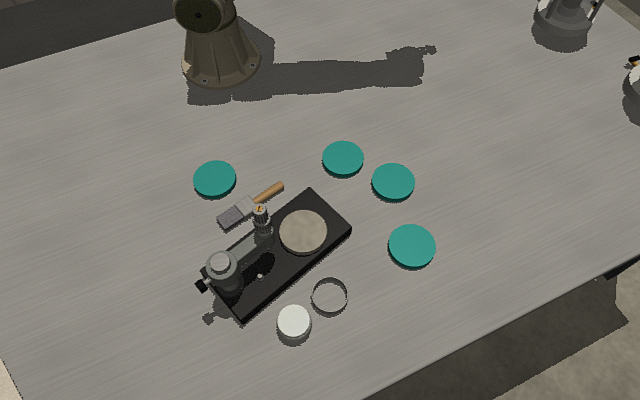

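View pics/top0.png

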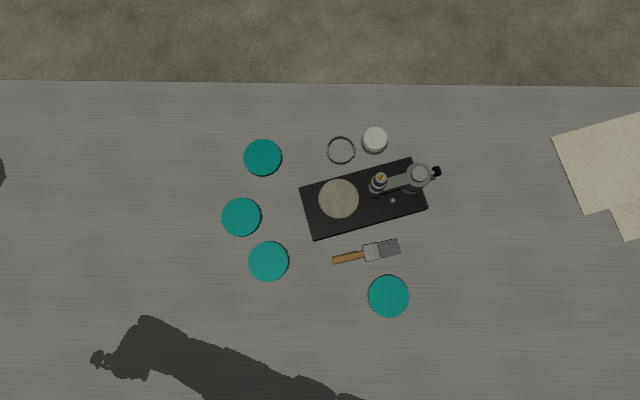

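The scene view shows the grey disc at (303,232) on the dark base, the knob at (260,212), the column at (222,265), and four turquoise look-alikes off the base. In the top view, the disc is at (339,198), the knob at (380,178), the column at (418,172), the ring at (341,150), the tin at (375,139) and the brush at (368,250).

```bash
cat > h.py <<'E'
import numpy as np,cv2
def cloud(p,T=None):
    T=p["T"] if T is None else T
    d=p["depth"];K=p["mtx"];v,u=np.mgrid[0:d.shape[0],0:d.shape[1]]
    P=np.stack([(u-K[0,2])/K[0,0]*d,-(v-K[1,2])/K[1,1]*d,-d,np.ones_like(d)],-1)
    W=P@T.T; W=W[...,:3]; W[d<=0]=np.nan
    return W
def ray(p,uv,T=None):
    T=p["T"] if T is None else T
    K=p["mtx"];r=T[:3,:3]@np.array([(uv[0]-K[0,2])/K[0,0],-(uv[1]-K[1,2])/K[1,1],-1]);return T[:3,3],r/np.linalg.norm(r)
def tri(rays):
    A=0;b=0
    for o,r in rays:
        M=np.eye(3)-np.outer(r,r);A=A+M;b=b+M@o
    x=np.linalg.solve(A,b);return x,[np.linalg.norm((np.eye(3)-np.outer(r,r))@(x-o)) for o,r in rays]
E
python3 - <<'E'
from h import *
S=dict(np.load("scene0.npz"));T=dict(np.load("top0.npz"))
for n,a,b in [("seat",(273.4,253.7),(368.9,193.4)),("knob",(260.1,209.4),(378.4,179.5)),("thimble",(267.2,226.5),(376.3,185.1)),("brush",(252.9,205.4),(364,252.5)),("ring",(330.8,293.9),(340.7,149.8)),("tin",(295.7,324.1),(372.5,143.7)),("stand",(272.3,255.6),(369.3,197.7))]:
    x,e=tri([ray(S,a),ray(T,b)]);print(n,np.round(x,4),np.round(e,4))
for n,p,box in [("top",T,(270,460,120,260)),("scene",S,(190,360,180,330))]:
    W=cloud(p);px=p["pixels"].astype(int)
    sub=np.zeros(W.shape[:2],bool);sub[box[2]:box[3],box[0]:box[1]]=1
    z=W[...,2]
    hs=cv2.cvtColor(p["pixels"],cv2.COLOR_RGB2HSV)
    # granite top
    g=sub&(abs(z-0.035)<.006)&(px.max(2)<60)
    P=W[g];print(n,"granite",g.sum(),np.median(P[:,2]))
    r=cv2.minAreaRect((P[:,:2]*1000).astype(np.float32));print(" rect",r)
    d=sub&(abs(z-0.051)<.007)&(px.min(2)>75)
    cnt,lab,st,c=cv2.connectedComponentsWithStats(d.astype(np.uint8));k=1+st[1:,4].argmax();m=lab==k
    P=W[m];print(" disc",m.sum(),np.median(P[:,2]),cv2.minEnclosingCircle((P[:,:2]*1000).astype(np.float32)),np.mean(P,0), c[k])
    for lo,hi in [(.14,.155),(.16,.18),(.18,.25)]:
        q=sub&(z>lo)&(z<hi);P=W[q]
        if len(P): print(" z",lo,hi,len(P),np.round([P.min(0),P.max(0),np.median(P,0)],4).tolist())
E
```

```text
seat [ 0.6308 -0.0967  0.0332] [0.0016 0.0016]
knob [ 0.6236 -0.0987  0.2085] [0. 0.]
thimble [ 0.6267 -0.0981  0.1481] [0.0041 0.0041]
brush [ 4.846e-01 -8.910e-02  1.000e-04] [0.0001 0.0001]
ring [ 0.7518 -0.0246  0.0104] [0.0024 0.0024]
tin [ 0.7738 -0.111  -0.0021] [0.0012 0.0012]
stand [ 0.624  -0.0993  0.0123] [0.0022 0.0022]
top granite 4128 0.034404179863658346
 rect ((619.4359130859375, -82.30982971191406), (139.67086791992188, 297.92645263671875), 16.910459518432617)
 disc 1226 0.05051771887916656 ((613.759521484375, -21.376354217529297), 49.461795806884766) [ 0.61362728 -0.0212251   0.05051229] [338.33034258 198.17944535]
 z 0.14 0.155 224 [[0.6114, -0.2144, 0.1402], [0.6731, -0.0869, 0.1541], [0.6526, -0.1962, 0.1493]]
 z 0.16 0.18 31 [[0.6095, -0.1176, 0.1612], [0.6292, -0.0857, 0.18], [0.6134, -0.0954, 0.1707]]
 z 0.18 0.25 216 [[0.6092, -0.1177, 0.18], [0.6385, -0.0862, 0.2236], [0.621, -0.099, 0.2169]]
scene granite 4832 0.03436367734754514
 rect ((649.7216796875, -74.71231079101562), (197.4104766845703, 300.31756591796875), 17.509302139282227)
 disc 1583 0.05039417889500919 ((616.3528442382812, -21.040239334106445), 50.47484588623047) [ 0.61683036 -0.0216085   0.05043079] [302.61591914 230.65129501]
 z 0.14 0.155 358 [[0.6279, -0.2238, 0.14], [0.6748, -0.0865, 0.1542], [0.6576, -0.1963, 0.1492]]
 z 0.16 0.18 87 [[0.6286, -0.1182, 0.16], [0.6443, -0.0864, 0.1799], [0.6409, -0.1047, 0.1699]]
 z 0.18 0.25 357 [[0.6158, -0.118, 0.1802], [0.6445, -0.0856, 0.2236], [0.6347, -0.1029, 0.2087]]
```

```bash
cat >> h.py <<'E'
from scipy.spatial.transform import Rotation as Ro
def toolR(s):
    q=s["orientation"];return Ro.from_quat([q[1],q[2],q[3],q[0]]).as_matrix()
TH=np.radians(17.0)
SX=np.array([np.sin(TH),-np.cos(TH),0]);SY=np.array([np.cos(TH),np.sin(TH),0])
SEAT=np.array([0.6258,-0.1016,0.035])
def sf(p): d=np.asarray(p)-SEAT;return np.array([d@SX,d@SY,d[2]])*1000
def wf(x,y,z): return SEAT+(x*SX+y*SY+np.array([0,0,z]))/1000
def pushR(tilt):  # tool y=SY, z down tilted toward +SX
    R0=np.stack([-SX,SY,[0,0,-1.]],1); return R0@Ro.from_rotvec([0,-np.radians(tilt),0]).as_matrix()
def plan(s,pt,Rt,n):
    """n identical rows bringing pose to target"""
    R=toolR(s);w=Ro.from_matrix(R.T@Rt).as_rotvec()/n
    A=sum(Ro.from_rotvec(w*k).as_matrix() for k in range(n))
    d=np.linalg.solve(A,R.T@(np.asarray(pt)-s["tcp_pos"]))
    return np.round(np.r_[d*100,np.degrees(w)],3)
E
python3 - <<'E'
from h import *
from workcell import get_state
s=get_state();print(np.round(pushR(0),2))
R=pushR(0)
print(plan(s,[.25,.45,.30],R,8))
print(wf(-155,13,60))
E
python3 - <<'E'
from workcell import *
p=vision.read_camera("wrist");import numpy as np;print(np.round(p["tool_from_camera"],3),p["mtx"])
E
```

```text
[[-0.29  0.96  0.  ]
 [ 0.96  0.29  0.  ]
 [ 0.    0.   -1.  ]]
[-1.835e+00 -2.120e-01 -8.580e-01  1.000e-03 -0.000e+00  7.185e+00]
[0.59291435 0.05042807 0.095     ]
[[-0.001  0.962  0.273  0.069]
 [ 1.     0.001 -0.    -0.001]
 [-0.     0.273 -0.962 -0.142]
 [ 0.     0.     0.     1.   ]] [[317.19639267   0.         319.29685054]
 [  0.         317.19639267 194.53059673]
 [  0.           0.           1.        ]]
```

```bash
python3 -m inch '[[-1.8,-0.2,-0.9,0,0,7.2,8.5],[-1.8,-0.2,-0.9,0,0,7.2,8.5],[-1.8,-0.2,-0.9,0,0,7.2,8.5],[-1.8,-0.2,-0.9,0,0,7.2,8.5]]'; python3 -m inch '[[-1.8,-0.2,-0.9,0,0,7.2,8.5],[-1.8,-0.2,-0.9,0,0,7.2,8.5],[-1.8,-0.2,-0.9,0,0,7.2,8.5],[-1.8,-0.2,-0.9,0,0,7.2,8.5]]'; python3 - <<'E'
from h import *
from workcell import get_state
s=get_state();R=pushR(0)
print(s["joint_pos"])
print(plan(s,[.58,0.06,.30],R,12))
E
```

```text
clock: 1.35
tcp_pos: [0.2148, 0.5151, 0.2676]
orientation: [0.0, 0.379, 0.925, 0.0]
wrist_force: [-0.1, -0.3, -0.7]
finger_gap: 0.0847
clock: 1.75
tcp_pos: [0.249, 0.4518, 0.3036]
orientation: [0.0, 0.598, 0.802, 0.0]
wrist_force: [0.2, -0.7, 0.5]
finger_gap: 0.0849
[ 9.11321955e-01  1.86738891e-01  5.57320325e-02  1.43962345e+00
 -5.26496800e-06  2.19291051e+00]
[-3.922e+00  1.699e+00  3.000e-02  1.000e-03 -0.000e+00 -3.600e-02]
```

```bash
python3 -m inch '[[-3.9,1.7,0,0,0,0,8.5],[-3.9,1.7,0,0,0,0,8.5],[-3.9,1.7,0,0,0,0,8.5],[-3.9,1.7,0,0,0,0,8.5]]';python3 -m inch '[[-3.9,1.7,0,0,0,0,8.5],[-3.9,1.7,0,0,0,0,8.5],[-3.9,1.7,0,0,0,0,8.5],[-3.9,1.7,0,0,0,0,8.5]]';python3 -m inch '[[-3.9,1.7,0,0,0,0,2],[-3.9,1.7,0,0,0,0,2],[-3.9,1.7,0,0,0,0,2],[-3.9,1.7,0,0,0,0,2]]'; python3 -m inch '[[0,0,0,0,0,0,2]]'; python3 - <<'E'
from h import *
from workcell import *
s=get_state();p=vision.read_camera("wrist");R=toolR(s)
T=np.eye(4);T[:3,:3]=R;T[:3,3]=s["tcp_pos"];T=T@p["tool_from_camera"]
np.savez("w1.npz",pixels=p["pixels"],depth=p["depth"],mtx=p["mtx"],T=T)
cv2.imwrite("pics/w1.png",p["pixels"][:,:,::-1])
for l in ["seat","disc_center","knob_grip"]: print(l,[(np.round(d["location"],1).tolist(),round(d["confidence"],2)) for d in tip_of(p,l)][:3])
print(s["joint_pos"],s["tcp_pos"],sf(s["tcp_pos"]))
E
```

```text
clock: 2.15
tcp_pos: [0.3597, 0.3216, 0.3036]
orientation: [0.0, 0.595, 0.803, 0.0]
wrist_force: [2.0, 1.0, -0.1]
finger_gap: 0.0849
clock: 2.55
tcp_pos: [0.4702, 0.1918, 0.3036]
orientation: [0.0, 0.596, 0.803, 0.0]
wrist_force: [0.1, 0.8, -0.1]
finger_gap: 0.0851
clock: 2.95
tcp_pos: [0.5806, 0.0622, 0.3034]
orientation: [0.0, 0.596, 0.803, 0.0]
wrist_force: [0.3, 0.6, -0.0]
finger_gap: 0.0277
clock: 3.05
tcp_pos: [0.5825, 0.0597, 0.3019]
orientation: [0.0, 0.598, 0.802, -0.0]
wrist_force: [-0.4, -0.3, 0.5]
finger_gap: 0.0198
seat [([318.5, 272.2], 0.63)]
disc_center [([152.8, 249.5], 0.88), ([323.2, 224.6], 0.83), ([449.8, 100.4], 0.72)]
knob_grip []
[-3.43584254e-02  3.28332291e-01  2.38400401e-01  1.48065753e+00
 -1.10177244e-03  1.24706572e+00] [0.5825222  0.05969387 0.30190049] [-166.89930053    5.77099665  266.9004913 ]
```

View pics/w1.png

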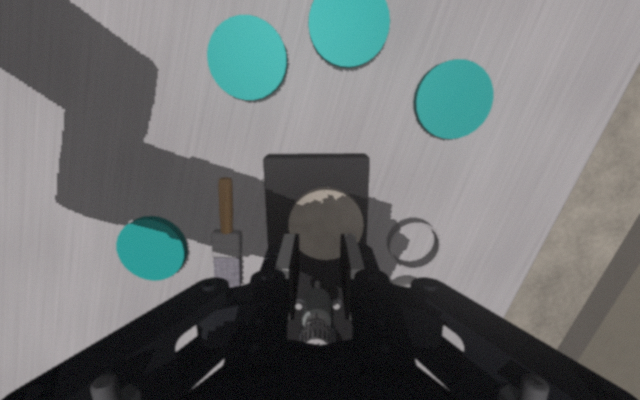

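The wrist view shows the base front edge at row 155 (columns 265–368), the grey disc at (326,224), the pins at (299,307) and (337,307), and the knob at (317,330). All are clear of the fingers.

```bash
python3 - <<'E'
from h import *
p=dict(np.load("w1.npz"));W=cloud(p);z=W[...,2];px=p["pixels"].astype(int)
for u,v in [(299,306),(337,306),(316,345),(318,338),(326,195),(326,224),(318,165)]: print((u,v),W[v,u],sf(W[v,u]))
hit=(z>.046)&(z<.056);hit[:180]=0;hit[:,:280]=0;hit[:,375:]=0;hit[265:]=0
P=W[hit];print("disc",len(P),np.median(P[:,2]));
S=np.array([sf(q) for q in P]);print(cv2.minEnclosingCircle(S[:,:2].astype(np.float32)))
g=(abs(z-.035)<.006)&(px.max(2)<80);g[:150]=0;g[240:]=0;g[:,:255]=0;g[:,375:]=0
S=np.array([sf(q) for q in W[g]]);print("granite",len(S),S.min(0),S.max(0),np.median(S[:,2]))
for a in range(-165,-100,15):
    q=S[abs(S[:,0]-a)<6];print(a,q[:,1].min(),q[:,1].max())
pn=(abs(z-.045)<.004);pn[:296]=0;pn[316:]=0;pn[:,:285]=0;pn[:,350:]=0
n,lab,st,c=cv2.connectedComponentsWithStats(pn.astype(np.uint8))
for k in range(1,n):
    if st[k,4]>5: print("pin?",st[k],np.mean([sf(q) for q in W[lab==k]],0))
e=cv2.resize(p["pixels"][180:380,240:400,::-1],None,fx=4,fy=3,interpolation=cv2.INTER_CUBIC);cv2.imwrite("pics/w1z.png",np.clip(e.astype(float)*1.8,0,255).astype(np.uint8))
E
```

```text
(299, 306) [ 0.61451908 -0.15458592  0.04326749] [ 47.37246586 -26.27957773   8.2674896 ]
(337, 306) [ 0.66734673 -0.13796469  0.04447697] [46.92281501 29.09932702  9.47697063]
(316, 345) [0.57854069 0.0686337  0.37638392] [-176.61257986    4.57721381  341.38392335]
(318, 338) [ 0.62379768 -0.08582176  0.1838025 ] [-15.67422496   2.69827801 148.8024969 ]
(326, 195) [0.60248038 0.02023829 0.05194558] [-123.33253321   13.32140756   16.9455757 ]
(326, 224) [ 0.61418912 -0.01828015  0.05078316] [-83.07386626  13.25682746  15.7831607 ]
(318, 165) [0.58238795 0.0516253  0.03463677] [-159.22253844    3.28358844   -0.36323009]
disc 3764 0.050171156630917785
((-80.58971405029297, 12.955828666687012), 50.10665512084961)
granite 5207 [-170.42875089  -69.40779545   -5.95026545] [-53.1277645   70.89188057   5.92525999] -0.8309511874336206
-165 -67.57066080752439 68.61762041149726
-150 -66.81705830856642 68.03784931802886
-135 -69.40779545365717 68.34166028139339
-120 -68.92781962228669 69.01088946390422
-105 -69.22584636548682 69.46061089993523
pin? [296 302   6   8  36] [ 46.39311534 -26.95017064   8.78966816]
pin? [333 302   7   7  39] [46.31679509 27.83344426  8.61174356]
```

View pics/w1z.png

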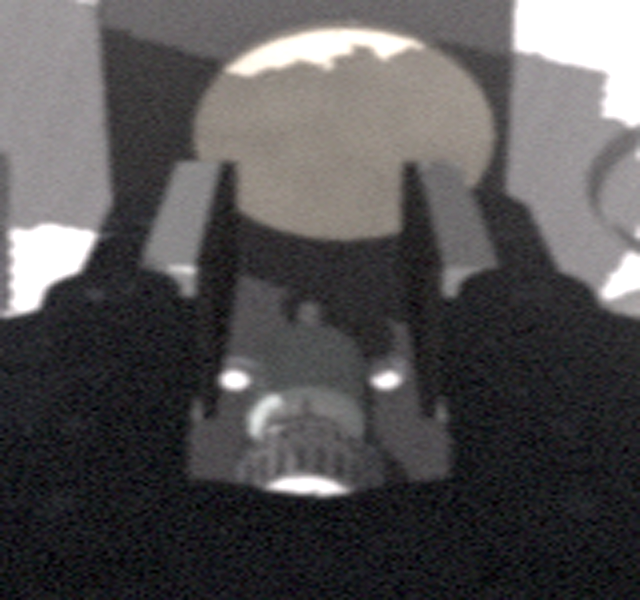

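```bash
python3 - <<'E'
from h import *
from workcell import get_state
s=get_state();print(plan(s,wf(-160,13,60),pushR(15),5)); print(sf(s["tcp_pos"]))
E
```

```text
[ 0.188  0.186  4.181 -0.007 -3.006 -0.017]
[-172.41622164    3.75901644  268.33990118]
```

```bash
python3 -m inch '[[0.19,0.19,4.2,0,-3,0,3],[0.19,0.19,4.2,0,-3,0,3],[0.19,0.19,4.2,0,-3,0,3],[0.19,0.19,4.2,0,-3,0,3],[0.19,0.19,4.2,0,-3,0,3]]';python3 -m inch '[[0,0,0,0,0,0,3]]'; python3 - <<'E'
from h import *
from workcell import get_state
s=get_state();print(sf(s["tcp_pos"]),s["joint_pos"]);print(plan(s,wf(-160,13,6.5),pushR(15),3))
E
```

```text
clock: 3.75
tcp_pos: [0.5916, 0.0564, 0.0936]
orientation: [0.106, 0.589, 0.797, -0.077]
wrist_force: [0.7, 0.4, 0.9]
finger_gap: 0.03
clock: 3.85
tcp_pos: [0.5864, 0.0565, 0.0883]
orientation: [0.101, 0.589, 0.798, -0.081]
wrist_force: [-1.4, 0.0, -0.3]
finger_gap: 0.0298
[-162.69135268    8.49271863   53.30385165] [ 0.08898416  0.40370675 -0.21218236  0.91081031 -0.25548641  1.35439939]
[ 0.314  0.162  1.53  -0.198 -0.054  0.084]
```

```bash
python3 -m inch '[[0,0,0,0,0,0,3]]'; python3 - <<'E'
from h import *
from workcell import get_state
s=get_state();print(sf(s["tcp_pos"]));print(plan(s,wf(-160,13,6.5),pushR(15),3))
E
```

```text
clock: 3.95
tcp_pos: [0.5914, 0.0559, 0.0946]
orientation: [0.104, 0.59, 0.797, -0.078]
wrist_force: [0.5, -0.6, 0.6]
finger_gap: 0.0302
[-160.71358975   13.15410723   59.62872417]
[ 0.434 -0.004  1.717 -0.023 -0.025  0.007]
```

```bash
python3 -m inch '[[0.43,0,1.7,0,0,0,3],[0.43,0,1.7,0,0,0,3],[0.43,0,1.7,0,0,0,3],[0,0,0,0,0,0,3],[0,0,0,0,0,0,3]]'; python3 - <<'E'
from h import *
from workcell import *
s=get_state();print(sf(s["tcp_pos"]),s["wrist_force"]);print(plan(s,wf(-144,13,6.5),pushR(15),4),plan(s,wf(-144,13,6.5),pushR(15),1))
p=vision.read_camera("wrist");R=toolR(s)
T=np.eye(4);T[:3,:3]=R;T[:3,3]=s["tcp_pos"];T=T@p["tool_from_camera"]
np.savez("w2.npz",pixels=p["pixels"],depth=p["depth"],mtx=p["mtx"],T=T)
cv2.imwrite("pics/w2.png",p["pixels"][:,:,::-1])
E
```

```text
clock: 4.45
tcp_pos: [0.5943, 0.0541, 0.0442]
orientation: [0.106, 0.591, 0.796, -0.076]
wrist_force: [0.4, 0.3, 0.7]
finger_gap: 0.03
[-158.07045934   15.40859315    9.18816319] [0.41546657 0.27776266 0.72678165]
[-0.322 -0.06   0.156  0.042  0.005 -0.042] [-1.29  -0.239  0.624  0.168  0.021 -0.169]
```

View pics/w2.png

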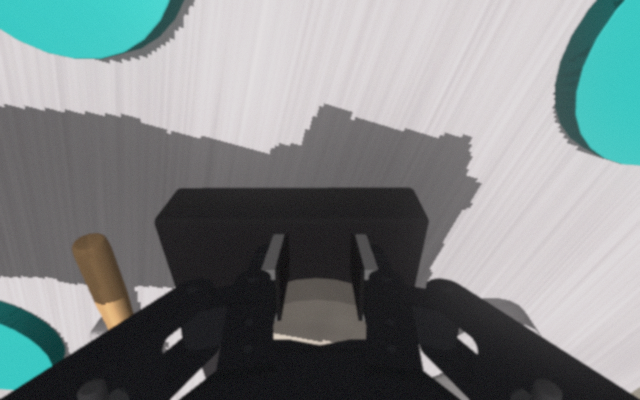

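```bash
python3 -m inch '[[-0.4,0,0.1,0,0,0,3],[-0.4,0,0.1,0,0,0,3],[-0.4,0,0.1,0,0,0,3],[0,0,0,0,0,0,3],[0,0,0,0,0,0,3]]'; python3 - <<'E'
from h import *
from workcell import *
s=get_state();print(sf(s["tcp_pos"]),s["wrist_force"]);print(plan(s,wf(-144,13,6.5),pushR(15),1))
E
```

```text
clock: 5.0
tcp_pos: [0.5961, 0.0418, 0.0416]
orientation: [0.105, 0.591, 0.796, -0.078]
wrist_force: [1.6, -0.4, 0.6]
finger_gap: 0.0301
[-145.84809917   13.57693083    6.64425154] [ 1.57652118 -0.3919634   0.60405583]
[-0.175 -0.057  0.062 -0.038 -0.012 -0.137]
```

```bash
python3 -m inch '[[-0.4,0,0.11,0,0,0,3],[-0.4,0,0.11,0,0,0,3],[-0.4,-0.06,0.11,0,0,0,3],[-0.4,-0.06,0.11,0,0,0,3],[-0.4,-0.06,0.11,0,0,0,3]]'; python3 -m inch '[[-0.4,-0.07,0.11,0,0,0,3],[-0.4,-0.07,0.11,0,0,0,3],[-0.4,-0.07,0.11,0,0,0,3],[-0.4,-0.07,0.11,0,0,0,3],[-0.4,-0.07,0.11,0,0,0,3]]';python3 -m inch '[[-0.4,-0.07,0.11,0,0,0,3],[-0.4,-0.07,0.11,0,0,0,3],[-0.4,-0.07,0.11,0,0,0,3],[0,0,0,0,0,0,3],[0,0,0,0,0,0,3]]';python3 - <<'E'
from h import *
from workcell import *
s=get_state();print(sf(s["tcp_pos"]),s["wrist_force"])
p=vision.read_camera("top");np.savez("t3.npz",pixels=p["pixels"],depth=p["depth"],mtx=p["mtx"],T=p["T"])
cv2.imwrite("pics/t3.png",cv2.resize(p["pixels"][120:260,280:460,::-1],None,fx=4,fy=4))
p=vision.read_camera("scene");np.savez("s3.npz",pixels=p["pixels"],depth=p["depth"],mtx=p["mtx"],T=p["T"])
cv2.imwrite("pics/s3.png",cv2.resize(p["pixels"][170:330,190:370,::-1],None,fx=4,fy=3.7))
E
```

```text
clock: 5.5
tcp_pos: [0.6005, 0.0216, 0.0414]
orientation: [0.105, 0.59, 0.796, -0.078]
wrist_force: [0.1, 1.9, -0.0]
finger_gap: 0.0302
clock: 6.0
tcp_pos: [0.6032, 0.0005, 0.0414]
orientation: [0.105, 0.591, 0.796, -0.078]
wrist_force: [-0.4, 1.5, 0.2]
finger_gap: 0.0301
clock: 6.5
tcp_pos: [0.6048, -0.0122, 0.0413]
orientation: [0.105, 0.591, 0.796, -0.078]
wrist_force: [-0.3, -0.1, -0.4]
finger_gap: 0.0302
[-91.64781465   6.04903892   6.32313081] [-0.32594735 -0.13901821 -0.43821665]
```

View pics/t3.png

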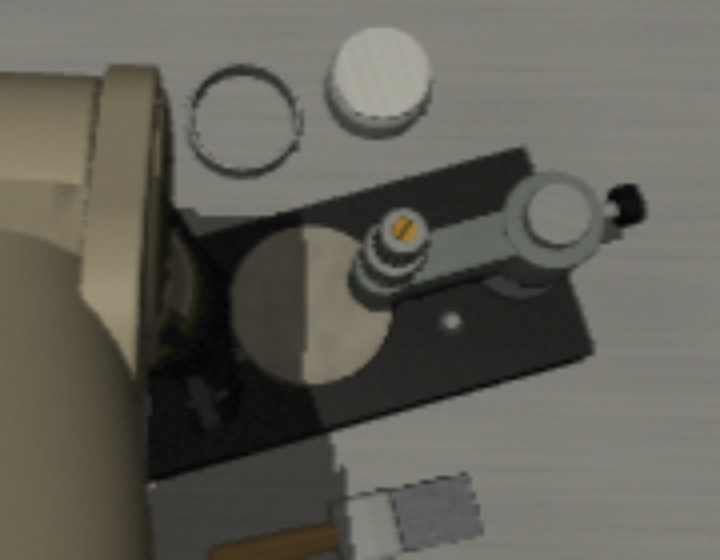

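View pics/s3.png

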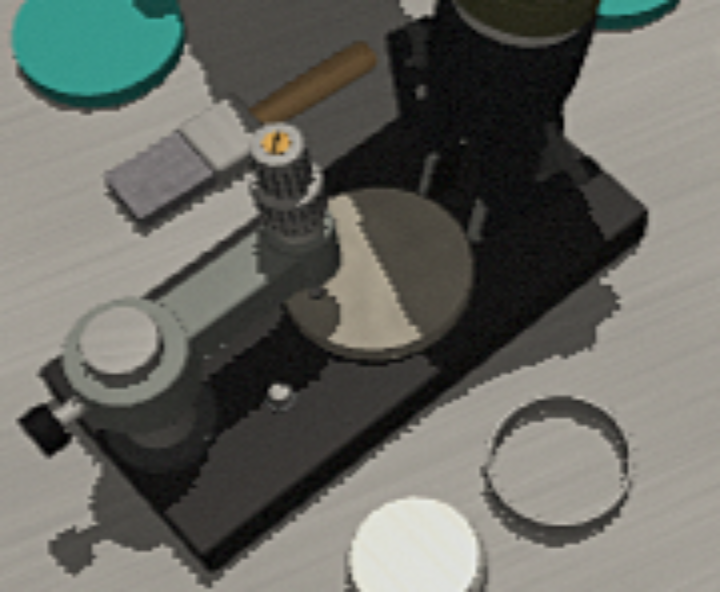

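Both crops show the disc cradled by the two fingers and already part-way under the boss. In the top crop the disc centre is about (311,304) and a pin shows at (450,320). In the scene crop the pin is at (279,393). The spindle is clear above the disc and the bystanders have not moved.

```bash
cat >> h.py <<'E'
def discfit(p,approx,verb=True):
    """disc centre in stand frame (mm) from depth cloud near disc top"""
    W=cloud(p);D=(W-SEAT)*1000
    X=np.stack([D@SX,D@SY,D[...,2]],-1)
    m=(abs(X[...,2]-15.5)<3.5)&(np.hypot(X[...,0]-approx[0],X[...,1]-approx[1])<58)&(p["pixels"].max(2)>62)
    Q=X[m]
    # robust boundary: max radius per angular bin
    from scipy.optimize import least_squares
    c=np.array(approx,float)
    for _ in range(4):
        a=np.arctan2(Q[:,1]-c[1],Q[:,0]-c[0]);r=np.hypot(Q[:,0]-c[0],Q[:,1]-c[1])
        b=((a+np.pi)/(2*np.pi)*36).astype(int)
        idx=[np.where(b==k)[0][r[b==k].argmax()] for k in range(36) if (b==k).any() and r[b==k].max()>42]
        E=Q[idx,:2];f=least_squares(lambda c:np.hypot(*(E-c).T)-49.5,c,loss="soft_l1",f_scale=1.0);c=f.x
    if verb: print("disc",np.round(c,2),"n",m.sum(),"edges",len(idx),"rms",np.round(np.sqrt(np.mean(f.fun**2)),2))
    return c
E
python3 - <<'E'
from h import *
for f,a in [("top0",(-80,13)),("scene0",(-80,13)),("w1",(-80,13)),("t3",(-33,5)),("s3",(-33,5))]:
    p=dict(np.load(f+".npz"));print(f);discfit(p,a)
    if f in("t3","s3"):
        W=cloud(p);D=(W-SEAT)*1000;X=np.stack([D@SX,D@SY,D[...,2]],-1)
        m=(abs(X[...,2]-9.5)<3)&(np.hypot(X[...,0]-47.6,abs(X[...,1])-27.5)<9)&(p["pixels"].max(2)>62);print("pin",m.sum(),X[m].mean(0))
E
```

```text
top0
disc [-80.02  12.07] n 1211 edges 36 rms 0.61
scene0
disc [-79.26  14.13] n 1579 edges 36 rms 0.53
w1
disc [-81.03  12.89] n 3719 edges 32 rms 0.93
t3
disc [-32.42   4.92] n 719 edges 26 rms 1.91
pin 11 [ 47.91322237 -28.03419025   9.89048488]
s3
disc [-32.68   7.57] n 1339 edges 29 rms 1.31
pin 18 [48.48325864 29.12289424  9.51458216]
```

```bash
python3 -m inch '[[-0.39,-0.08,0.1,0,0,0,3],[-0.39,-0.08,0.1,0,0,0,3],[-0.39,-0.08,0.1,0,0,0,3],[-0.39,-0.08,0.1,0,0,0,3],[-0.29,-0.08,0.08,0,0,0,3]]'; python3 -m inch '[[-0.29,-0.06,0.08,0,0,0,3],[-0.29,-0.06,0.08,0,0,0,3],[-0.19,-0.03,0.05,0,0,0,3],[0,0,0,0,0,0,3],[0,0,0,0,0,0,3]]';python3 - <<'E'
from h import *
from workcell import *
s=get_state();print(sf(s["tcp_pos"]),s["wrist_force"],[s["wrist_force"]@SX,s["wrist_force"]@SY])
E
```

```text
clock: 7.1
tcp_pos: [0.6065, -0.0316, 0.0414]
orientation: [0.105, 0.591, 0.796, -0.078]
wrist_force: [0.8, 2.0, 0.0]
finger_gap: 0.03
clock: 7.6
tcp_pos: [0.6074, -0.0395, 0.0415]
orientation: [0.105, 0.591, 0.796, -0.078]
wrist_force: [-0.4, -0.1, -0.1]
finger_gap: 0.0301
[-64.76114081   0.55547699   6.45502539] [-0.38866677 -0.07507722 -0.13655507] [np.float64(-0.041838461350165335), np.float64(-0.3936343313535388)]
```

```bash
python3 -m inch '[[-0.1,-0.01,0.03,0,0,0,3],[-0.1,-0.01,0.03,0,0,0,3],[-0.1,-0.01,0.03,0,0,0,3],[-0.1,-0.01,0.03,0,0,0,3],[0,0,0,0,0,0,3]]';python3 - <<'E'
from h import *
from workcell import *
s=get_state();print(sf(s["tcp_pos"]),s["wrist_force"],[s["wrist_force"]@SX,s["wrist_force"]@SY])
p=vision.read_camera("top");discfit(p,(-3,0))
p=vision.read_camera("scene");discfit(p,(-3,0))
E
```

```text
clock: 8.1
tcp_pos: [0.6083, -0.0434, 0.0413]
orientation: [0.105, 0.591, 0.796, -0.078]
wrist_force: [0.0, 1.7, 0.8]
finger_gap: 0.0302
[-60.82644562   0.26160634   6.32753981] [0.01847256 1.72344779 0.79936821] [np.float64(-1.64274046513054), np.float64(0.521552770434647)]
disc [-2.29 -1.13] n 421 edges 19 rms 2.29
disc [-2.77  1.31] n 1094 edges 25 rms 1.67
```

```bash
python3 -m inch '[[-0.05,0,0.01,0,0,0,3],[0,0,0,0,0,0,3]]'; python3 -m inch '[[-0.05,0,0.01,0,0,0,3],[0,0,0,0,0,0,3]]';python3 -m inch '[[-0.05,0,0.01,0,0,0,3],[0,0,0,0,0,0,3]]';python3 - <<'E'
from h import *
from workcell import *
s=get_state();print(sf(s["tcp_pos"]),s["wrist_force"],[s["wrist_force"]@SX,s["wrist_force"]@SY])
E
```

```text
clock: 8.4
tcp_pos: [0.6084, -0.0438, 0.0413]
orientation: [0.105, 0.591, 0.796, -0.078]
wrist_force: [0.1, 2.3, 0.8]
finger_gap: 0.0299
clock: 8.6
tcp_pos: [0.6085, -0.0443, 0.0413]
orientation: [0.105, 0.591, 0.796, -0.078]
wrist_force: [-0.6, 2.0, 0.7]
finger_gap: 0.0305
clock: 8.8
tcp_pos: [0.6086, -0.0448, 0.0413]
orientation: [0.105, 0.591, 0.796, -0.078]
wrist_force: [0.5, 1.7, 0.1]
finger_gap: 0.03
[-59.32022904   0.16147131   6.33764911] [0.54194468 1.69688032 0.09135972] [np.float64(-1.4642854338592697), np.float64(1.0143840658254066)]
```

```bash
python3 -m inch '[[-0.05,0,0.01,0,0,0,3],[0,0,0,0,0,0,3]]'; python3 -m inch '[[-0.05,0,0.01,0,0,0,3],[0,0,0,0,0,0,3]]';python3 -m inch '[[-0.05,0,0.01,0,0,0,3],[0,0,0,0,0,0,3]]'
```

```text
clock: 9.0
tcp_pos: [0.6088, -0.0453, 0.0414]
orientation: [0.105, 0.591, 0.796, -0.078]
wrist_force: [0.3, 2.3, -0.5]
finger_gap: 0.03
clock: 9.2
tcp_pos: [0.6089, -0.0458, 0.0414]
orientation: [0.105, 0.591, 0.796, -0.078]
wrist_force: [-0.5, 2.3, -0.2]
finger_gap: 0.0301
clock: 9.4
tcp_pos: [0.609, -0.0463, 0.0414]
orientation: [0.105, 0.591, 0.796, -0.078]
wrist_force: [-0.0, 2.0, -1.1]
finger_gap: 0.0301
```

```bash
for i in 1; do python3 -m inch '[[-0.05,0,0.01,0,0,0,3],[0,0,0,0,0,0,3]]'; done; python3 - <<'E'
from h import *
from workcell import *
p=vision.read_camera("top");discfit(p,(0,0));cv2.imwrite("pics/t4.png",cv2.resize(p["pixels"][150:230,320:440,::-1],None,fx=6,fy=6,interpolation=cv2.INTER_CUBIC))
p=vision.read_camera("scene");discfit(p,(0,0));cv2.imwrite("pics/s4.png",cv2.resize(p["pixels"][200:290,220:340,::-1],None,fx=6,fy=6,interpolation=cv2.INTER_CUBIC))
s=get_state();print(sf(s["tcp_pos"]),s["wrist_force"],[s["wrist_force"]@SX,s["wrist_force"]@SY])
E
```

```text
clock: 9.6
tcp_pos: [0.6091, -0.0466, 0.0414]
orientation: [0.105, 0.59, 0.796, -0.078]
wrist_force: [-0.4, 2.1, -0.2]
finger_gap: 0.0301
disc [ 0.09 -1.15] n 413 edges 18 rms 1.54
disc [0.41 1.06] n 1076 edges 25 rms 1.4
[-57.49283566   0.12303821   6.40972558] [-0.42534477  2.24692393  0.40825038] [np.float64(-2.273102812779336), np.float64(0.25017774831890693)]
```

View pics/s4.png

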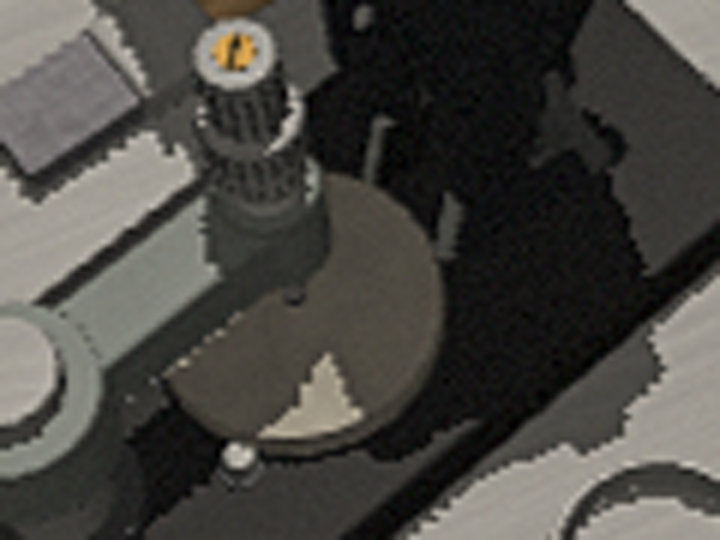

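View pics/t4.png

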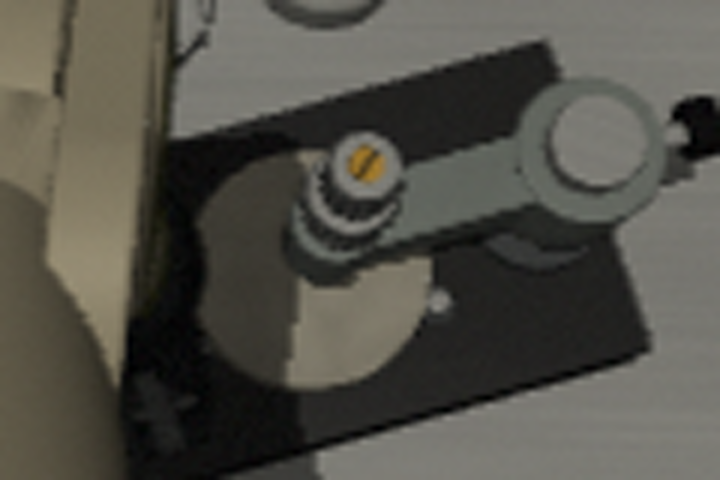

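Both crops show the disc edge at the pins: the scene-crop pin at (239,458), the top-crop pin at (438,300). Force has not risen yet, so I will creep on.

```bash
python3 -m inch '[[-0.05,0,0.01,0,0,0,3],[0,0,0,0,0,0,3]]';python3 - <<'E'
from h import *
from workcell import *
s=get_state();print(sf(s["tcp_pos"]),s["wrist_force"],[s["wrist_force"]@SX,s["wrist_force"]@SY])
E
```

```text
clock: 9.9
tcp_pos: [0.6092, -0.0468, 0.0414]
orientation: [0.104, 0.59, 0.797, -0.077]
wrist_force: [-0.7, 3.7, 0.3]
finger_gap: 0.03
[-57.30286974   0.16226464   6.37606287] [-0.71681528  3.71466104  0.26713066] [np.float64(-3.7619245250803113), np.float64(0.40056791964014415)]
```

```bash
cat > st.py <<'E'
from h import *
from workcell import *
s=get_state();print("SF",np.round(sf(s["tcp_pos"]),2),"Fx,Fy",np.round([s["wrist_force"]@SX,s["wrist_force"]@SY],2),"Fz",round(s["wrist_force"][2],2),"tq",np.round(s["ft_torque"],4),"j6",round(s["joint_pos"][5],3),"t",s["clock"])
E
python3 -m inch '[[0,-0.05,0,0,0,0,3],[0,0,0,0,0,0,3]]'>/dev/null;python3 st.py;python3 -m inch '[[0,-0.05,0,0,0,0,3],[0,0,0,0,0,0,3]]'>/dev/null;python3 st.py;python3 -m inch '[[0,-0.05,0,0,0,0,3],[0,0,0,0,0,0,3]]'>/dev/null;python3 st.py
```

```text
SF [-57.17  -0.06   6.46] Fx,Fy [-4.7   1.12] Fz -0.64 tq [1.2773 0.0321 0.0879] j6 1.173 t 10.1
SF [-57.23  -0.46   6.48] Fx,Fy [-4.36  1.29] Fz -0.25 tq [1.2991 0.0704 0.1454] j6 1.173 t 10.3
SF [-57.32  -0.88   6.49] Fx,Fy [-5.12  2.48] Fz -0.82 tq [ 1.409  -0.0326  0.1649] j6 1.172 t 10.5
```

```bash
python3 -m inch '[[0.02,0.1,0,0,0,0,3],[0,0.05,0,0,0,0,3],[0,0,0,0,0,0,3]]'>/dev/null;python3 st.py;python3 -m inch '[[0,0.05,0,0,0,0,3],[0,0,0,0,0,0,3]]'>/dev/null;python3 st.py;python3 -m inch '[[0,0.05,0,0,0,0,3],[0,0,0,0,0,0,3]]'>/dev/null;python3 st.py;python3 -m inch '[[0,0.05,0,0,0,0,3],[0,0,0,0,0,0,3]]'>/dev/null;python3 st.py
```

```text
SF [-57.14   0.18   6.4 ] Fx,Fy [-4.83  0.63] Fz -0.26 tq [1.1562 0.1539 0.0407] j6 1.174 t 10.8
SF [-57.04   0.64   6.43] Fx,Fy [-4.62  0.42] Fz -0.14 tq [1.0952 0.2624 0.0297] j6 1.174 t 11.0
SF [-56.94   1.13   6.46] Fx,Fy [-4.19  0.12] Fz -0.72 tq [ 1.0861  0.2791 -0.0024] j6 1.175 t 11.2
SF [-56.91   1.54   6.41] Fx,Fy [-3.49  0.6 ] Fz 0.56 tq [ 0.9431  0.2999 -0.057 ] j6 1.175 t 11.4
```

```bash
python3 -m inch '[[0,0.05,0,0,0,0,3],[0,0,0,0,0,0,3]]'>/dev/null;python3 st.py;python3 -m inch '[[0,0.05,0,0,0,0,3],[0,0,0,0,0,0,3]]'>/dev/null;python3 st.py;python3 -m inch '[[0,0.05,0,0,0,0,3],[0,0,0,0,0,0,3]]'>/dev/null;python3 st.py; python3 - <<'E'
from h import *
from workcell import *
for n in("top","scene"):
    p=vision.read_camera(n);discfit(p,(0,0));np.savez(n[0]+"5.npz",pixels=p["pixels"],depth=p["depth"],mtx=p["mtx"],T=p["T"])
E
```

```text
SF [-56.95   1.82   6.37] Fx,Fy [-3.84 -0.98] Fz -0.36 tq [ 0.7833  0.5231 -0.0865] j6 1.175 t 11.6
SF [-56.99   2.19   6.34] Fx,Fy [-4.49 -2.51] Fz 0.18 tq [ 0.6951  0.6358 -0.2132] j6 1.176 t 11.8
SF [-57.07   2.71   6.33] Fx,Fy [-3.7  -3.15] Fz 0.68 tq [ 0.7095  0.8172 -0.272 ] j6 1.176 t 12.0
disc [ 0.91 -0.23] n 408 edges 18 rms 1.49
disc [0.92 2.02] n 1093 edges 25 rms 1.32
```

```bash
python3 -m inch '[[0,-0.1,0,0,0,0,3],[0,-0.03,0,0,0,0,3],[0,0,0,0,0,0,3]]'>/dev/null;python3 st.py;python3 -m inch '[[0,-0.05,0,0,0,0,3],[0,0,0,0,0,0,3]]'>/dev/null;python3 st.py;python3 -m inch '[[0,-0.05,0,0,0,0,3],[0,0,0,0,0,0,3]]'>/dev/null;python3 st.py;python3 -m inch '[[0,-0.05,0,0,0,0,3],[0,0,0,0,0,0,3]]'>/dev/null;python3 st.py
```

```text
SF [-57.03   2.2    6.5 ] Fx,Fy [-3.7 -0.8] Fz -1.67 tq [ 0.8833  0.4278 -0.0958] j6 1.175 t 12.4
SF [-56.96   1.79   6.57] Fx,Fy [-3.85 -0.38] Fz -1.65 tq [0.8649 0.3047 0.0441] j6 1.175 t 12.6
SF [-56.93   1.4    6.67] Fx,Fy [-3.29  0.79] Fz -1.44 tq [0.9246 0.1139 0.0151] j6 1.174 t 12.8
SF [-57.04   0.72   6.61] Fx,Fy [-3.94  1.34] Fz -2.29 tq [1.0285 0.0901 0.0637] j6 1.174 t 13.0
```

```bash
python3 -m inch '[[0,-0.05,0,0,0,0,3],[0,0,0,0,0,0,3]]'>/dev/null;python3 st.py;python3 -m inch '[[0,-0.05,0,0,0,0,3],[0,0,0,0,0,0,3]]'>/dev/null;python3 st.py;python3 -m inch '[[-0.02,-0.05,0,0,0,0,3],[0,0,0,0,0,0,3]]'>/dev/null;python3 st.py; python3 - <<'E'
from h import *
from workcell import *
for n in("top","scene"):
    p=vision.read_camera(n);discfit(p,(0,0));np.savez(n[0]+"6.npz",pixels=p["pixels"],depth=p["depth"],mtx=p["mtx"],T=p["T"])
E
```

```text
SF [-57.15   0.06   6.54] Fx,Fy [-4.05  1.78] Fz -1.43 tq [1.174  0.0206 0.1111] j6 1.174 t 13.2
SF [-57.25  -0.46   6.5 ] Fx,Fy [-4.3   2.33] Fz -1.16 tq [1.2637 0.0705 0.1529] j6 1.173 t 13.4
SF [-57.28  -0.86   6.54] Fx,Fy [-5.72  1.58] Fz -0.93 tq [ 1.4607 -0.0175  0.1669] j6 1.173 t 13.6
disc [ 0.98 -1.56] n 411 edges 19 rms 1.75
disc [0.51 0.52] n 1066 edges 25 rms 1.15
```

```bash
python3 -m inch '[[0.1,0,-0.03,0,0,0,3],[0.4,0,-0.1,0,0,0,3],[2,0,-0.5,0,0,0,3],[2,0,-0.5,0,0,0,3],[2,0,-0.5,0,0,0,3]]'; python3 -m inch '[[2,0,-0.5,0,0,0,3],[-0.8,0,-3,0,0,0,3],[-0.8,0,-3,0,0,0,3],[0,0,0,0,0,0,3],[0,0,0,0,0,0,3]]';python3 st.py; python3 - <<'E'
from h import *
from workcell import *
for n in("top","scene"):
    p=vision.read_camera(n);discfit(p,(0,0));np.savez(n[0]+"7.npz",pixels=p["pixels"],depth=p["depth"],mtx=p["mtx"],T=p["T"])
s=get_state();p=vision.read_camera("wrist");R=toolR(s)
T=np.eye(4);T[:3,:3]=R;T[:3,3]=s["tcp_pos"];T=T@p["tool_from_camera"]
np.savez("w7.npz",pixels=p["pixels"],depth=p["depth"],mtx=p["mtx"],T=T)
cv2.imwrite("pics/w7.png",p["pixels"][:,:,::-1])
E
```

```text
clock: 14.2
tcp_pos: [0.5887, 0.016, 0.0409]
orientation: [0.106, 0.591, 0.796, -0.078]
wrist_force: [-0.2, 0.3, 0.1]
finger_gap: 0.03
clock: 14.7
tcp_pos: [0.5836, 0.0358, 0.1035]
orientation: [0.106, 0.591, 0.796, -0.077]
wrist_force: [-0.5, 0.3, -0.0]
finger_gap: 0.03
SF [-143.73   -0.17   68.5 ] Fx,Fy [-0.4  -0.35] Fz -0.0 tq [0.3028 0.1148 0.0031] j6 1.323 t 14.7
disc [-0.01 -1.7 ] n 874 edges 29 rms 0.86
disc [0.36 0.62] n 1079 edges 25 rms 2.08
```

View pics/w7.png

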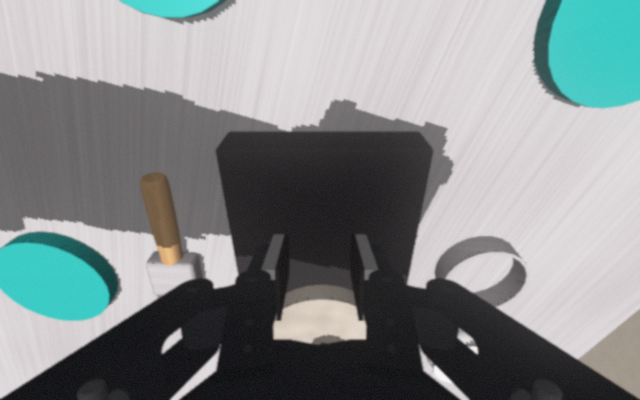

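```bash
python3 - <<'E'
from h import *
for f,c,t in [("t7",(377,198),"top0"),("s7",(262,272),"scene0")]:
    a=dict(np.load(f+".npz"));
    u,v=c;im=a["pixels"][v-30:v+30,u-40:u+40,::-1]
    cv2.imwrite(f"pics/{f}z.png",np.clip(cv2.resize(im,None,fx=9,fy=9,interpolation=cv2.INTER_CUBIC).astype(float)*1.3,0,255).astype(np.uint8))
    # project ideal home disc top edge and pins
    W=cloud(a);D=(W-SEAT)*1000;X=np.stack([D@SX,D@SY,D[...,2]],-1)
    for sg in(1,-1):
        for g,nm in((a,f),(dict(np.load(t+".npz")),t)):
            W=cloud(g);D=(W-SEAT)*1000;X=np.stack([D@SX,D@SY,D[...,2]],-1)
            m=(abs(X[...,2]-9.5)<2.0)&(np.hypot(X[...,0]-47.6,X[...,1]-sg*27.5)<9)&(g["pixels"].max(2)>70)
            if m.sum(): 
                q=X[m];print(nm,"pin",sg,m.sum(),np.round(q.mean(0),2),np.round((q.min(0)+q.max(0))/2,2))
E
```

```text
t7 pin -1 8 [ 49.16 -27.95  10.65] [ 49.28 -27.74  10.44]
top0 pin -1 11 [ 47.71 -27.43   9.5 ] [ 47.69 -27.18   9.23]
s7 pin 1 14 [48.88 28.51  9.82] [48.19 28.56  9.37]
scene0 pin 1 18 [48.46 29.07  9.38] [48.16 29.02  9.4 ]
```

View pics/t7z.png

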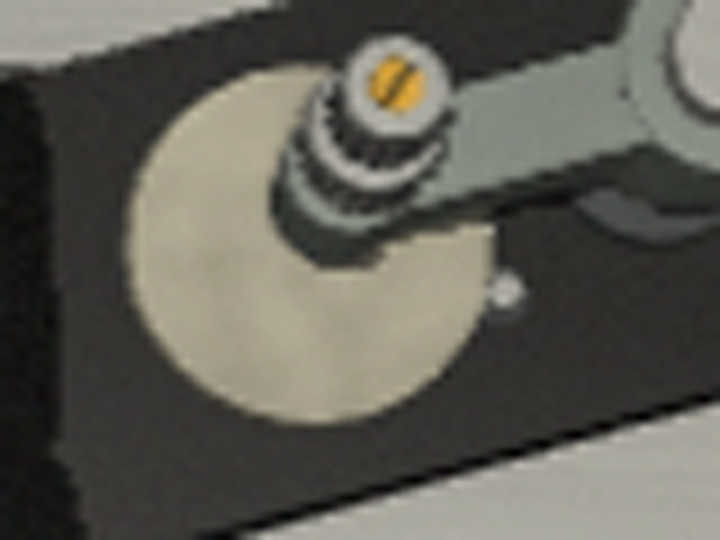

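View pics/s7z.png

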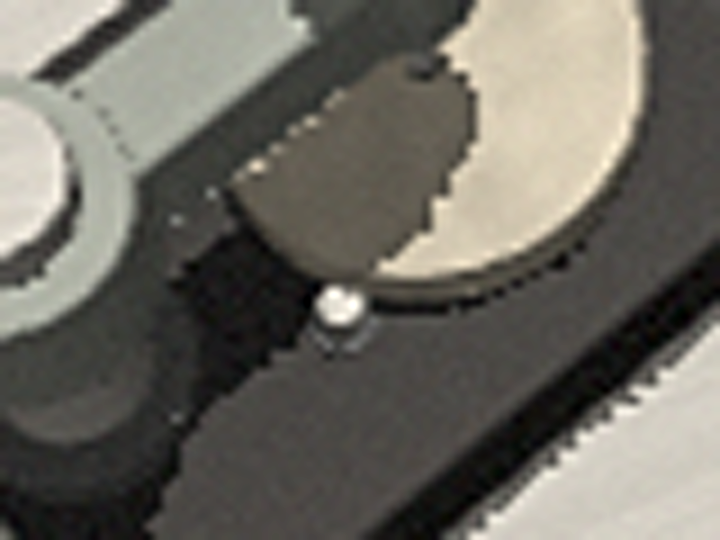

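The zoomed views show both pins at the disc's edge. But measuring disc-to-pin distance in each camera suggests my last nudge left it about 1 mm off the +y pin. I'll go back and push straight at y of about +1.2.

```bash
python3 - <<'E'
from h import *
from workcell import get_state
s=get_state();print(plan(s,wf(-90,1.2,6.5),pushR(15),5))
E
```

```text
[-0.74   0.065  1.434 -0.029  0.    -0.023]
```

```bash
python3 -m inch '[[-0.74,0.06,1.43,0,0,0,3],[-0.74,0.06,1.43,0,0,0,3],[-0.74,0.06,1.43,0,0,0,3],[-0.74,0.06,1.43,0,0,0,3],[-0.74,0.06,1.43,0,0,0,3]]'>/dev/null; python3 -m inch '[[0,0,0,0,0,0,3],[0,0,0,0,0,0,3]]' ;python3 st.py;  python3 - <<'E'
from h import *
from workcell import get_state
s=get_state();print(plan(s,wf(-65,1.2,6.5),pushR(15),5))
E
```

```text
clock: 15.55
tcp_pos: [0.6009, -0.0151, 0.0421]
orientation: [0.104, 0.591, 0.796, -0.078]
wrist_force: [-0.5, 0.5, -0.6]
finger_gap: 0.0298
SF [-90.04   1.48   7.13] Fx,Fy [-0.58 -0.3 ] Fz -0.58 tq [ 0.2634  0.0419 -0.035 ] j6 1.23 t 15.55
[-0.481 -0.005  0.142 -0.02  -0.007 -0.028]
```

```bash
python3 -m inch '[[-0.48,0,0.13,0,0,0,3],[-0.48,0,0.13,0,0,0,3],[-0.48,0,0.13,0,0,0,3],[-0.48,0,0.13,0,0,0,3],[-0.48,0,0.13,0,0,0,3]]'>/dev/null; python3 -m inch '[[-0.2,0,0.05,0,0,0,3],[-0.2,0,0.05,0,0,0,3],[-0.1,0,0.03,0,0,0,3],[0,0,0,0,0,0,3]]' ;python3 st.py;python3 -m inch '[[-0.1,0,0.03,0,0,0,3],[0,0,0,0,0,0,3]]' >/dev/null;python3 st.py
```

```text
clock: 16.45
tcp_pos: [0.61, -0.0435, 0.0426]
orientation: [0.105, 0.591, 0.796, -0.078]
wrist_force: [-0.0, -0.1, 0.2]
finger_gap: 0.0299
SF [-60.17   1.86   7.64] Fx,Fy [ 0.08 -0.03] Fz 0.18 tq [0.2259 0.0557 0.0014] j6 1.18 t 16.45
SF [-59.23   1.93   7.64] Fx,Fy [-1.16  0.41] Fz 0.33 tq [0.2018 0.1326 0.0169] j6 1.178 t 16.65
```

```bash
python3 -m inch '[[-0.08,-0.06,0.03,0,0,0,3],[0,0,0,0,0,0,3]]'>/dev/null;python3 st.py;python3 -m inch '[[-0.05,0,0.02,0,0,0,3],[0,0,0,0,0,0,3]]' >/dev/null;python3 st.py;python3 -m inch '[[-0.05,0,0.02,0,0,0,3],[0,0,0,0,0,0,3]]' >/dev/null;python3 st.py
```

```text
SF [-58.46   1.25   7.53] Fx,Fy [-1.2  -0.18] Fz 0.74 tq [0.2885 0.0976 0.0828] j6 1.177 t 16.85
SF [-58.17   1.3    7.46] Fx,Fy [-2.19 -0.22] Fz -0.67 tq [ 0.5063  0.1362 -0.0415] j6 1.176 t 17.05
SF [-57.86   1.3    7.37] Fx,Fy [-3.7   0.27] Fz 0.43 tq [ 0.8594  0.2436 -0.0487] j6 1.175 t 17.25
```

```bash
python3 -m inch '[[-0.06,0,0.02,0,0,0,3],[0,0,0,0,0,0,3]]'>/dev/null;python3 st.py;python3 -m inch '[[-0.06,0,0.02,0,0,0,3],[0,0,0,0,0,0,3]]' >/dev/null;python3 st.py; python3 - <<'E'
from h import *
from workcell import *
for n in("top","scene"):
    p=vision.read_camera(n);discfit(p,(0,0));np.savez(n[0]+"8.npz",pixels=p["pixels"],depth=p["depth"],mtx=p["mtx"],T=p["T"])
E
```

```text
SF [-57.6    1.32   7.32] Fx,Fy [-6.47  0.63] Fz 2.34 tq [ 1.2058  0.3395 -0.1138] j6 1.174 t 17.45
SF [-57.42   1.31   7.28] Fx,Fy [-8.43  1.06] Fz 1.58 tq [ 1.4907  0.3884 -0.0391] j6 1.173 t 17.65
disc [ 0.25 -1.46] n 408 edges 18 rms 1.7
disc [0.36 0.41] n 1062 edges 24 rms 1.42
```

```bash
cat >> h.py <<'E'
def proj(p,P):
    T=np.linalg.inv(p["T"]);q=np.asarray(P)@T[:3,:3].T+T[:3,3];K=p["mtx"]
    return np.stack([K[0,0]*q[...,0]/-q[...,2]+K[0,2],K[1,1]*(-q[...,1])/-q[...,2]+K[1,2]],-1)
def edgefit(p,c0,angs,r0=50.,z=16.,span=4,verb=True):
    from scipy.optimize import least_squares
    from scipy.ndimage import map_coordinates
    g=p["pixels"].astype(float).mean(2);c=np.array(c0,float)
    rr=np.linspace(-span,span,81)
    for it in range(3):
        E=[];A=[]
        for a in np.radians(angs):
            pts=np.array([wf(c[0]+(r0+d)*np.cos(a),c[1]+(r0+d)*np.sin(a),z) for d in rr])
            uv=proj(p,pts);pr=map_coordinates(g,[uv[:,1],uv[:,0]],order=1)
            k=np.ones(9)/9;pr=np.convolve(pr,k,'same');gr=np.gradient(pr)[6:-6];i=gr.argmin()
            if gr[i]<-0.4 and 1<i<len(gr)-2:
                w=np.clip(-gr[max(0,i-12):i+13],0,None)**2;x=rr[6:-6][max(0,i-12):i+13];d=(w*x).sum()/w.sum()
                E.append([c[0]+(r0+d)*np.cos(a),c[1]+(r0+d)*np.sin(a)]);A.append(np.degrees(a))
        E=np.array(E)
        f=least_squares(lambda q:np.hypot(*(E-q).T)-r0,c,loss="soft_l1",f_scale=.4);c=f.x
    if verb: print("edge c",np.round(c,2),"n",len(E),"res",np.round(f.fun,1).tolist(),"ang",np.round(A).astype(int).tolist())
    return c
E
python3 - <<'E'
from h import *
L=lambda f:dict(np.load(f+".npz"))
for f in("top0",): edgefit(L(f),(-80,13),range(0,360,15))
edgefit(L("scene0"),(-80,13),range(0,360,15))
for f in("t5","t6","t7","t8"): print(f);edgefit(L(f),(.5,0),list(range(-130,-20,8)))
for f in("s5","s6","s7","s8"): print(f);edgefit(L(f),(.5,0),list(range(60,200,8)))
E
```

```text
edge c [-80.27  11.99] n 24 res [-0.4, -0.7, -0.6, -0.3, -0.1, -0.9, -0.6, 0.5, -0.0, -0.2, -0.3, -1.4, -2.3, 0.0, -0.9, -0.9, -0.5, 1.0, -0.2, -1.0, -0.5, -0.4, 1.0, -0.9] ang [0, 15, 30, 45, 60, 75, 90, 105, 120, 135, 150, 165, 180, 195, 210, 225, 240, 255, 270, 285, 300, 315, 330, 345]
edge c [-79.84  14.13] n 24 res [0.1, -0.5, -0.8, -0.9, -0.2, -0.2, 0.1, -0.4, -0.5, -0.1, -0.8, 0.9, -0.5, -0.1, -0.7, -1.2, -0.5, -0.8, 0.0, -0.0, -0.5, 0.3, -0.8, -0.4] ang [0, 15, 30, 45, 60, 75, 90, 105, 120, 135, 150, 165, 180, 195, 210, 225, 240, 255, 270, 285, 300, 315, 330, 345]
t5
edge c [-0.05  0.48] n 14 res [2.0, 0.4, 0.4, -0.8, -0.3, -0.3, -0.1, -0.4, 0.1, -0.0, 0.3, 0.3, 0.1, 0.1] ang [-130, -122, -114, -106, -98, -90, -82, -74, -66, -58, -50, -42, -34, -26]
t6
edge c [-0.53 -1.18] n 14 res [-0.0, -0.6, 0.2, 0.5, 0.1, -0.5, 0.1, -0.2, 0.3, 0.3, -0.2, -0.2, 0.2, -0.1] ang [-130, -122, -114, -106, -98, -90, -82, -74, -66, -58, -50, -42, -34, -26]
t7
edge c [-0.72 -1.23] n 14 res [-0.2, -0.8, 0.2, 0.4, 0.1, -0.0, -0.0, -0.2, 0.1, 0.2, -0.0, -0.2, 0.4, -1.9] ang [-130, -122, -114, -106, -
[... 412 characters left out ...]
 140, 148, 156, 164, 172, 180, 188, 196]
s6
edge c [0.66 0.34] n 18 res [-0.9, 0.3, -0.4, 0.3, 0.0, -0.2, -0.2, 2.5, 0.6, 1.0, -0.6, -0.1, -1.2, -0.4, -0.0, 0.1, 0.3, -0.0] ang [60, 68, 76, 84, 92, 100, 108, 116, 124, 132, 140, 148, 156, 164, 172, 180, 188, 196]
s7
edge c [0.42 0.01] n 18 res [-0.5, -0.5, -0.0, 0.0, 0.1, 0.1, -0.0, 0.7, 0.4, -0.2, -1.1, -0.1, 1.2, -0.0, -0.3, 0.2, -0.1, -0.3] ang [60, 68, 76, 84, 92, 100, 108, 116, 124, 132, 140, 148, 156, 164, 172, 180, 188, 196]
s8
edge c [ 0.1  -0.09] n 17 res [-0.2, -0.3, -0.4, 0.3, 0.3, -0.2, 2.2, 0.4, 1.0, -1.3, -0.2, -1.2, 0.4, -0.2, -0.1, -0.3, 0.3] ang [60, 68, 76, 92, 100, 108, 116, 124, 132, 140, 148, 156, 164, 172, 180, 188, 196]
```

Edge fits in both views agree: the disc is now at y of about -0.6, touching only the -y pin and jammed. After the earlier +y nudge it was touching both pins, with about 55 mm to each. I'll nudge it from the -y side again, then back off straight.

```bash
python3 -m inch '[[0.15,0,-0.03,0,0,0,3],[0,0.1,0,0,0,0,3],[0,0,0.08,0,0,0,3],[0,0,0,0,0,0,3]]'>/dev/null;python3 st.py;python3 -m inch '[[-0.05,0.05,0,0,0,0,3],[0,0,0,0,0,0,3]]' >/dev/null;python3 st.py; python3 -m inch '[[-0.03,0.05,0,0,0,0,3],[0,0,0,0,0,0,3]]' >/dev/null;python3 st.py;
```

```text
SF [-57.72   1.77   6.32] Fx,Fy [-5.12 -1.57] Fz 3.96 tq [ 0.8519  0.7129 -0.2097] j6 1.176 t 18.15
SF [-57.54   2.06   6.38] Fx,Fy [-5.91 -2.11] Fz 4.0 tq [ 0.9867  0.7604 -0.2369] j6 1.175 t 18.35
SF [-57.44   2.37   6.36] Fx,Fy [-6.07 -1.15] Fz 4.05 tq [ 1.0915  0.8332 -0.2377] j6 1.175 t 18.55
```

```bash
python3 -m inch '[[0.3,0,-0.08,0,0,0,3],[0,0.05,0,0,0,0,3],[0,0,0,0,0,0,3]]'>/dev/null;python3 st.py;python3 -m inch '[[-0.15,0,0.04,0,0,0,3],[0,0,0,0,0,0,3]]' >/dev/null;python3 st.py; python3 -m inch '[[-0.05,0,0.013,0,0,0,3],[0,0,0,0,0,0,3]]' >/dev/null;python3 st.py;
```

```text
SF [-59.01   4.17   6.81] Fx,Fy [ 0.3  -0.53] Fz -0.71 tq [ 0.2314  0.1018 -0.0271] j6 1.18 t 18.85
SF [-58.32   4.02   6.65] Fx,Fy [-3.38 -0.4 ] Fz 1.16 tq [0.789  0.1484 0.0027] j6 1.178 t 19.05
SF [-58.09   3.97   6.66] Fx,Fy [-4.68  1.33] Fz 1.05 tq [ 1.0751  0.2013 -0.0147] j6 1.177 t 19.25
```

```bash
python3 -m inch '[[0,0.05,0,0,0,0,3],[0,0,0,0,0,0,3]]'>/dev/null;python3 st.py;python3 -m inch '[[0,0.06,0,0,0,0,3],[0,0,0,0,0,0,3]]' >/dev/null;python3 st.py; python3 -m inch '[[0,0.06,0,0,0,0,3],[0,0,0,0,0,0,3]]' >/dev/null;python3 st.py;python3 - <<'E'
from h import *
from workcell import *
p=vision.read_camera("top");edgefit(p,(-.5,0),list(range(-130,-20,8)))
p=vision.read_camera("scene");edgefit(p,(.3,1),list(range(60,200,8)))
E
```

```text
SF [-58.12   4.09   6.57] Fx,Fy [-5.15  0.56] Fz 2.06 tq [ 1.0476  0.3645 -0.0758] j6 1.178 t 19.45
SF [-58.1    4.25   6.53] Fx,Fy [-5.97 -1.21] Fz 1.7 tq [ 0.9696  0.5397 -0.1725] j6 1.178 t 19.65
SF [-58.09   4.54   6.45] Fx,Fy [-5.12 -1.17] Fz 2.25 tq [ 0.9191  0.6873 -0.1865] j6 1.178 t 19.85
edge c [-0.61 -0.76] n 14 res [0.6, -0.4, 1.5, 0.8, -0.8, 0.0, -0.4, 0.1, -0.8, -0.8, 0.1, 0.1, 0.4, 0.4] ang [-130, -122, -114, -106, -98, -90, -82, -74, -66, -58, -50, -42, -34, -26]
edge c [0.47 1.22] n 15 res [-0.2, -0.3, -1.3, -0.8, 2.2, 1.7, 0.8, 0.5, -0.7, -0.1, 0.2, -0.2, -0.2, -0.4, -0.5] ang [60, 68, 76, 84, 116, 124, 132, 140, 148, 156, 164, 172, 180, 188, 196]
```

```bash
python3 -m inch '[[0,0.06,0,0,0,0,3],[0,0,0,0,0,0,3]]'>/dev/null;python3 st.py;python3 -m inch '[[0,0.06,0,0,0,0,3],[0,0,0,0,0,0,3]]' >/dev/null;python3 st.py; python3 -m inch '[[0,0.06,0,0,0,0,3],[0,0,0,0,0,0,3]]' >/dev/null;python3 st.py;python3 - <<'E'
from h import *
from workcell import *
p=vision.read_camera("top");edgefit(p,(-.5,0),list(range(-130,-20,8)))
p=vision.read_camera("scene");edgefit(p,(.3,1),list(range(60,200,8)))
E
```

```text
SF [-58.04   5.12   6.47] Fx,Fy [-5.47 -1.77] Fz 3.05 tq [ 0.8906  0.6631 -0.1553] j6 1.179 t 20.15
SF [-57.92   5.87   6.52] Fx,Fy [-4.16 -2.24] Fz 2.33 tq [ 0.786   0.6296 -0.1688] j6 1.179 t 20.35
SF [-57.93   6.26   6.44] Fx,Fy [-4.26 -3.21] Fz 3.22 tq [ 0.8073  0.8714 -0.2077] j6 1.179 t 20.55
edge c [0.34 0.32] n 13 res [0.8, -1.1, 0.3, -0.1, -0.4, 0.7, -0.3, 0.2, -0.1, -0.4, 0.4, -0.0, 0.0] ang [-130, -122, -114, -106, -98, -90, -82, -74, -66, -58, -50, -42, -26]
edge c [0.62 1.91] n 16 res [-0.3, -0.5, -0.1, 0.3, -0.3, 1.6, 1.4, 0.5, -0.2, -0.4, 0.0, 0.2, -0.9, -0.6, -0.5, 2.4] ang [60, 68, 76, 84, 92, 116, 124, 132, 140, 148, 156, 164, 172, 180, 188, 196]
```

```bash
python3 -m inch '[[0.06,-0.04,-0.02,0,0,0,3],[0.1,-0.03,-0.03,0,0,0,3],[0.4,0,-0.1,0,0,0,3],[2,0,-0.5,0,0,0,3],[2,0,-0.5,0,0,0,3]]'; python3 -m inch '[[2,0,-0.5,0,0,0,3],[2,0,-0.5,0,0,0,3],[-0.8,0,-3,0,0,0,3],[0,0,0,0,0,0,3],[0,0,0,0,0,0,3]]';python3 - <<'E'
from h import *
from workcell import *
p=vision.read_camera("top");a=edgefit(p,(-.5,0),list(range(-130,-20,8)));np.savez("t9.npz",pixels=p["pixels"],depth=p["depth"],mtx=p["mtx"],T=p["T"])
a2=edgefit(p,(-.5,0),list(range(100,280,8)))
u,v=377,198;t=cv2.resize(p["pixels"][v-30:v+30,u-30:u+30,::-1],None,fx=6,fy=6,interpolation=cv2.INTER_CUBIC)
p=vision.read_camera("scene");b=edgefit(p,(.3,1),list(range(60,200,8)));np.savez("s9.npz",pixels=p["pixels"],depth=p["depth"],mtx=p["mtx"],T=p["T"])
u,v=262,262;q=cv2.resize(p["pixels"][v-30:v+30,u-30:u+30,::-1],None,fx=6,fy=6,interpolation=cv2.INTER_CUBIC)
cv2.imwrite("pics/9z.png",np.clip(np.hstack([t,q])*1.3,0,255).astype(np.uint8))
print("B",np.hypot(47.7-a[0],-27.3-a[1]),"A",np.hypot(48.2-b[0],29.0-b[1]))
s=get_state();print(s["joint_pos"],sf(s["tcp_pos"]))
E
```

```text
clock: 21.15
tcp_pos: [0.6023, 0.0001, 0.0413]
orientation: [0.106, 0.591, 0.796, -0.078]
wrist_force: [0.6, 0.6, -0.2]
finger_gap: 0.0302
clock: 21.65
tcp_pos: [0.5911, 0.04, 0.0724]
orientation: [0.106, 0.591, 0.796, -0.077]
wrist_force: [0.1, 0.7, -0.1]
finger_gap: 0.03
edge c [0.37 0.43] n 13 res [0.7, -0.4, -0.3, 0.0, -0.2, 0.8, -0.1, 0.4, 0.3, -0.3, -0.4, -0.0, 0.2] ang [-130, -122, -114, -106, -98, -90, -82, -74, -66, -58, -50, -42, -26]
edge c [ 0.62 -0.21] n 23 res [-0.4, -0.6, -0.1, -0.1, 0.3, -0.2, -0.1, -0.2, -1.5, -0.1, 0.4, 0.3, 0.4, 0.4, 0.1, 0.6, -0.1, -0.6, -0.5, -0.5, -0.4, 0.0, -0.4] ang [100, 108, 116, 124, 132, 140, 148, 156, 164, 172, 180, 188, 196, 204, 212, 220, 228, 236, 244, 252, 260, 268, 276]
edge c [0.94 1.46] n 18 res [-0.1, -0.1, 0.3, -0.2, 0.0, 0.1, -0.1, 0.3, 0.0, -0.8, 0.2, -0.6, 0.1, 0.4, -0.3, 0.2, 0.2, -0.4] ang [60, 68, 76, 84, 92, 100, 108, 116, 124, 132, 140, 148, 156, 164, 172, 180, 188, 196]
B 54.860479965259984 A 54.70062169792178
[ 0.05965925  0.41019112 -0.25099395  0.84746274 -0.25458913  1.32824325] [-145.64123395    6.63732773   35.92455799]
```

View pics/9z.png

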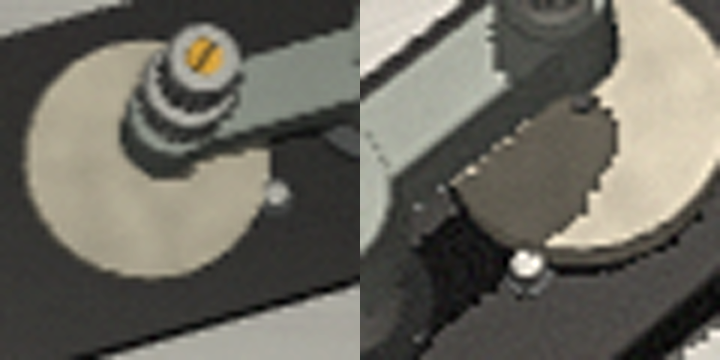

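```bash
python3 - <<'E'
from h import *
from workcell import get_state
T=dict(np.load("t9.npz"));S=dict(np.load("s9.npz"));uv=[]
for p,box in((T,(360,400,165,195)),(S,(245,280,195,225))):
    px=p["pixels"].astype(int);m=(px[...,0]>150)&(px[...,0]-px[...,2]>70);k=np.zeros_like(m);k[box[2]:box[3],box[0]:box[1]]=1;m&=k
    v,u=np.nonzero(m);uv.append((u.mean(),v.mean()));print(len(u),uv[-1],np.round(sf(np.nanmedian(cloud(p)[m],0)),2))
x,e=tri([ray(T,uv[0]),ray(S,uv[1])]);print("knob top",x,sf(x),e)
s=get_state();print(plan(s,wf(-60,1,250),pushR(0),6))
E
```

```text
10 (np.float64(381.4), np.float64(177.2)) [  2.64  -0.72 185.34]
69 (np.float64(257.8985507246377), np.float64(201.59420289855072)) [ -61.69 -128.24  -16.6 ]
knob top [ 0.62231752 -0.10011288  0.23418196] [ -2.44032268  -2.89551712 199.18196478] [np.float64(0.0011488956816343334), np.float64(0.0011488956816344648)]
[-1.959 -0.092 -3.318 -0.004  2.501 -0.023]
```

```bash
python3 -m inch '[[-2,-0.1,-3.3,0,2.5,0,3],[-2,-0.1,-3.3,0,2.5,0,3],[-2,-0.1,-3.3,0,2.5,0,3],[-2,-0.1,-3.3,0,2.5,0,4]]'; python3 -m inch '[[-2,-0.1,-3.3,0,2.5,0,5],[-2,-0.1,-3.3,0,2.5,0,5],[0,0,0,0,0,0,5],[0,0,0,0,0,0,5]]';python3 st.py; python3 - <<'E'
from h import *
T=dict(np.load("t9.npz"));S=dict(np.load("s9.npz"));uv=[]
for p,box in((T,(374,388,171,184)),(S,(252,266,203,214))):
    px=p["pixels"].astype(int);m=(px[...,0]-px[...,2]>50);k=np.zeros_like(m);k[box[2]:box[3],box[0]:box[1]]=1;m&=k
    v,u=np.nonzero(m);uv.append((u.mean(),v.mean()));print(len(u),uv[-1],np.round(sf(np.nanmedian(cloud(p)[m],0)),2))
x,e=tri([ray(T,uv[0]),ray(S,uv[1])]);print("knob top",x,sf(x),e)
E
```

```text
clock: 22.15
tcp_pos: [0.6007, -0.0123, 0.2168]
orientation: [0.034, 0.595, 0.803, -0.026]
wrist_force: [1.0, 0.0, -0.6]
finger_gap: 0.0399
clock: 22.55
tcp_pos: [0.6099, -0.0477, 0.2842]
orientation: [0.0, 0.597, 0.803, -0.0]
wrist_force: [-0.4, 0.7, -0.3]
finger_gap: 0.0496
SF [-56.21   0.6  249.21] Fx,Fy [-0.74 -0.19] Fz -0.28 tq [0.0185 0.0481 0.0271] j6 1.069 t 22.55
25 (np.float64(380.48), np.float64(176.88)) [ -1.17   0.27 186.42]
31 (np.float64(258.48387096774195), np.float64(208.03225806451613)) [  0.19   1.2  185.87]
knob top [ 0.62632668 -0.10138572  0.21970977] [-5.09326243e-02  5.66315257e-01  1.84709766e+02] [np.float64(6.43048079991372e-05), np.float64(6.430480799907712e-05)]
```

```bash
R='[[0,0,0,0,0,-8.5,5],[0,0,0,0,0,-8.5,5],[0,0,0,0,0,-8.5,5],[0,0,0,0,0,-8.5,5],[0,0,0,0,0,-8.5,5]]' ; python3 -m inch '[[0,0,0,0,0,-8.5,5],[0,0,0,0,0,-8.5,5],[0,0,0,0,0,-8.5,5],[0,0,0,0,0,-8.5,5],[0,0,0,0,0,-8.5,5]]' >/dev/null; python3 st.py
```

```text
SF [-5.9100e+01 -2.1000e-01  2.4708e+02] Fx,Fy [-0.2  -0.28] Fz -0.47 tq [-0.0335 -0.0239  0.0645] j6 0.321 t 23.05
```

```bash
python3 -m inch '[[0,0,0,0,0,-8.5,5],[0,0,0,0,0,-8.5,5],[0,0,0,0,0,-8.5,5],[0,0,0,0,0,-8.5,5],[0,0,0,0,0,-8.5,5]]' >/dev/null;  python3 -m inch '[[0,0,0,0,0,-8.5,5],[0,0,0,0,0,-8.5,5],[0,0,0,0,0,-8.5,5],[0,0,0,0,0,-8.5,5],[0,0,0,0,0,-8.5,5]]' >/dev/null;  python3 -m inch '[[0,0,0,0,0,-8.5,5],[0,0,0,0,0,-8.5,5],[0,0,0,0,0,-8.5,5],[0,0,0,0,0,-8.5,5],[0,0,0,0,0,-8.5,5]]' >/dev/null;  python3 -m inch '[[0,0,0,0,0,-8.5,5],[0,0,0,0,0,-8.5,5],[0,0,0,0,0,-8.5,5],[0,0,0,0,0,-8.5,5],[0,0,0,0,0,-8.5,5]]' >/dev/null;python3 -m inch '[[0,0,0,0,0,0,5]]' >/dev/null; python3 st.py; python3 - <<'E'
from h import *
from workcell import *
s=get_state();R=toolR(s);print(np.round(R,3))
p=vision.read_camera("wrist")
T=np.eye(4);T[:3,:3]=R;T[:3,3]=s["tcp_pos"];T=T@p["tool_from_camera"]
np.savez("w10.npz",pixels=p["pixels"],depth=p["depth"],mtx=p["mtx"],T=T)
cv2.imwrite("pics/w10.png",p["pixels"][:,:,::-1])
W=cloud(dict(pixels=p["pixels"],depth=p["depth"],mtx=p["mtx"],T=T));D=(W-SEAT)*1000;X=np.stack([D@SX,D@SY,D[...,2]],-1)
m=(np.hypot(X[...,0],X[...,1])<25)&(X[...,2]>178)&(X[...,2]<195);q=X[m];print(len(q))
if len(q): print(np.median(q,0),cv2.minEnclosingCircle(q[:,:2].astype(np.float32)))
# target directly above knob
Rt=R.copy();z=np.array([0,0,-1.]);x=R[:,0]-R[:,0]@z*z;x/=np.linalg.norm(x);Rt=np.stack([x,np.cross(z,x),z],1)
print(plan(s,wf(0.2,.8,200),Rt,4))
E
```

```text
SF [-5.8970e+01 -1.4000e-01  2.4737e+02] Fx,Fy [-0.63  0.2 ] Fz 0.13 tq [ 0.0553  0.0243 -0.0151] j6 -2.64 t 25.15
[[ 0.76  -0.65  -0.004]
 [-0.65  -0.76   0.001]
 [-0.003  0.002 -1.   ]]
1144
[  0.3529392    1.35079007 185.45832632] ((0.18141286075115204, 0.5208978652954102), 12.693477630615234)
[1.263 0.773 1.182 0.028 0.047 0.   ]
```

View pics/w10.png

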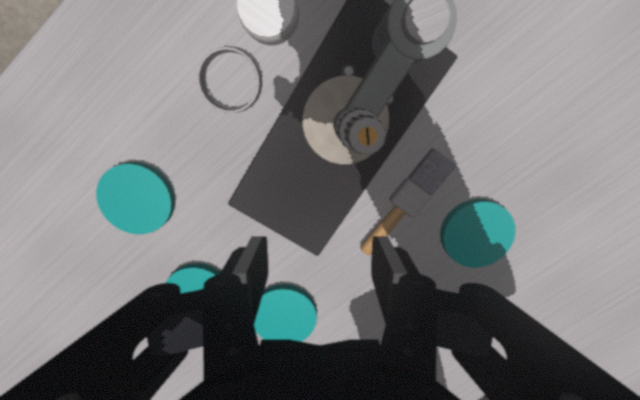

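Here the wrist view shows the knob with its orange slot at (368,135), the disc at (345,120), and both pins at its far edge, about (348,70) and (388,100). I'll check the seating from this single view.

```bash
python3 - <<'E'
from h import *
p=dict(np.load("w10.npz"))
c=edgefit(p,(.5,.9),list(range(40,330,8)))
W=cloud(p);D=(W-SEAT)*1000;X=np.stack([D@SX,D@SY,D[...,2]],-1)
for sg in(1,-1):
    m=(abs(X[...,2]-9.5)<3.5)&(np.hypot(X[...,0]-48.5,X[...,1]-sg*27.5)<9)&(p["pixels"].max(2)>75)
    if m.sum(): q=X[m];cc=(q.min(0)+q.max(0))/2;print("pin",sg,m.sum(),np.round(q.mean(0),2),np.round(cc,2),"dist",np.hypot(*(q.mean(0)[:2]-c)),np.hypot(*(cc[:2]-c)))
im=p["pixels"][50:130,310:410,::-1];cv2.imwrite("pics/w10z.png",np.clip(cv2.resize(im,None,fx=7,fy=7,interpolation=cv2.INTER_CUBIC)*1.5,0,255).astype(np.uint8))
E
```

```text
edge c [0.18 0.39] n 36 res [-0.4, -0.3, -0.5, -0.0, -0.5, -0.3, -0.2, -0.3, -0.4, 0.1, -0.7, -0.1, -0.2, -0.1, 0.2, -0.2, 0.1, -0.1, 0.3, 0.2, -0.4, -0.3, -0.4, -2.0, -0.2, -0.5, -0.3, -0.6, 0.8, 1.9, -0.4, -0.6, -0.9, -0.7, -0.0, -0.4] ang [40, 48, 56, 64, 72, 80, 88, 96, 104, 112, 120, 128, 136, 144, 152, 160, 168, 176, 184, 192, 200, 208, 216, 224, 232, 240, 248, 256, 264, 272, 280, 288, 296, 304, 312, 320]
pin 1 53 [47.48 27.56  9.31] [47.44 27.61  9.44] dist 54.551335018795974 54.54542404907872
pin -1 5 [ 48.02 -30.09   8.66] [ 48.09 -30.07   8.69] dist 56.72945108279969 56.77552910662534
```

View pics/w10z.png

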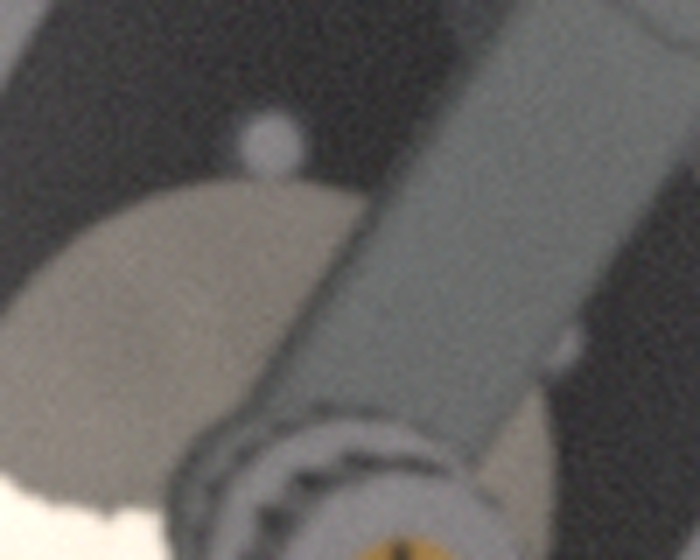

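```bash
python3 -m inch '[[1.26,0.77,1.1,0,0.05,0,5],[1.26,0.77,1.1,0,0.05,0,5],[1.26,0.77,1.1,0,0.05,0,5],[1.26,0.77,1.1,0,0.05,0,5],[0,0,0,0,0,0,5]]';python3 -m inch '[[0,0,0,0,0,0,5]]' >/dev/null; python3 st.py; python3 - <<'E'
from h import *
from workcell import get_state
s=get_state();R=toolR(s);z=np.array([0,0,-1.]);x=R[:,0]-R[:,0]@z*z;x/=np.linalg.norm(x);Rt=np.stack([x,np.cross(z,x),z],1)
print(plan(s,wf(0.2,.6,155),Rt,1))
E
```

```text
clock: 25.7
tcp_pos: [0.6272, -0.105, 0.2376]
orientation: [0.001, 0.937, -0.349, -0.0]
wrist_force: [0.0, -0.6, -0.3]
finger_gap: 0.0494
SF [  2.1    1.08 204.93] Fx,Fy [0.03 0.23] Fz 0.14 tq [0.0065 0.0064 0.0248] j6 -2.72 t 25.8
[-0.195 -0.063  4.993  0.02  -0.103 -0.   ]
```

```bash
python3 -m inch '[[-0.2,-0.06,0,0,-0.1,0,5],[0,0,1.2,0,0,0,5],[0,0,1.2,0,0,0,5],[0,0,1.2,0,0,0,5],[0,0,1.2,0,0,0,5]]';python3 -m inch '[[0,0,0,0,0,0,5],[0,0,0,0,0,0,5]]' >/dev/null; python3 st.py; python3 - <<'E'
from h import *
from workcell import get_state
s=get_state();R=toolR(s);z=np.array([0,0,-1.]);x=R[:,0]-R[:,0]@z*z;x/=np.linalg.norm(x);Rt=np.stack([x,np.cross(z,x),z],1)
print(plan(s,wf(0.2,.6,155),Rt,1))
E
```

```text
clock: 26.3
tcp_pos: [0.6263, -0.1004, 0.1913]
orientation: [0.0, 0.938, -0.347, 0.0]
wrist_force: [-1.1, 0.8, -0.4]
finger_gap: 0.0501
SF [ -0.74   0.78 157.16] Fx,Fy [-0.67 -0.57] Fz -0.43 tq [ 0.0445  0.0417 -0.029 ] j6 -2.718 t 26.5
[ 0.069  0.066  0.216  0.023 -0.033 -0.   ]
```

```bash
python3 -m inch '[[0.07,0.06,0.2,0,0,0,5],[0,0,0,0,0,0,4],[0,0,0,0,0,0,3]]' ; python3 -m inch '[[0,0,0,0,0,0,1.8],[0,0,0,0,0,0,1.8],[0,0,0,0,0,0,1.8],[0,0,0,0,0,0,1.8]]' 25; python3 st.py; python3 - <<'E'
from h import *
from workcell import *
s=get_state();p=vision.read_camera("wrist");cv2.imwrite("pics/w11.png",p["pixels"][:,:,::-1])
p=vision.read_camera("scene");cv2.imwrite("pics/s11.png",cv2.resize(p["pixels"][150:290,180:360,::-1],None,fx=4,fy=4))
np.savez("s11.npz",pixels=p["pixels"])
E
```

```text
clock: 26.8
tcp_pos: [0.6271, -0.1019, 0.1912]
orientation: [0.0, 0.938, -0.347, 0.001]
wrist_force: [-0.3, -1.3, -0.5]
finger_gap: 0.0305
clock: 27.2
tcp_pos: [0.6273, -0.1016, 0.1913]
orientation: [-0.0, 0.938, -0.347, 0.001]
wrist_force: [0.8, 1.3, 3.0]
finger_gap: 0.023
SF [  0.42   1.44 156.31] Fx,Fy [-1.05  1.13] Fz 2.99 tq [ 0.3546 -0.2259 -0.0267] j6 -2.72 t 27.2
```

View pics/s11.png

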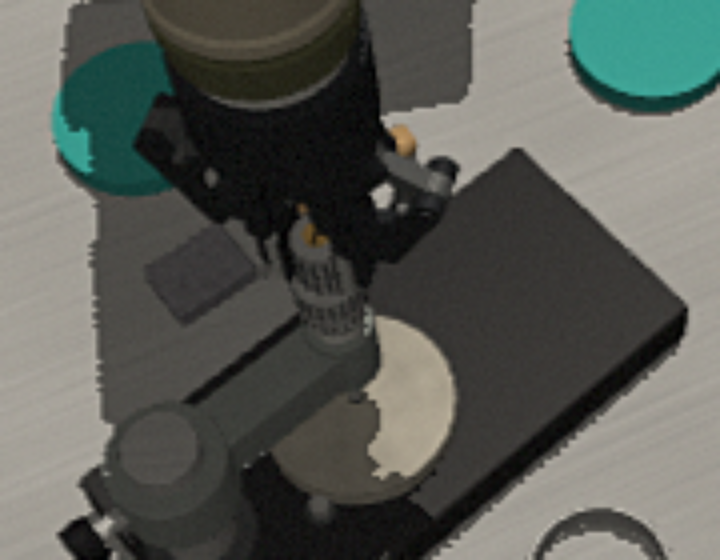

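View pics/w11.png

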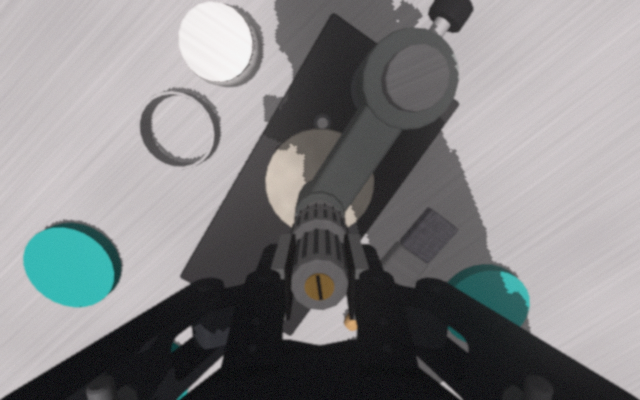

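The scene and wrist views show the pads on the knob only (wrist: orange slot at (319,287), thimble below at (320,215)), and the disc sits under the spindle. I'll start turning clockwise (+rz).

```bash
cat > w.py <<'E'
import sys
from h import *
from workcell import *
s=get_state();n=sys.argv[1]
p=vision.read_camera("wrist");np.savez(f"w{n}.npz",pixels=p["pixels"])
g=p["pixels"][190:310,280:360].astype(np.uint8)
cv2.imwrite(f"pics/wz{n}.png",cv2.resize(g[:,:,::-1],None,fx=5,fy=4.8,interpolation=cv2.INTER_CUBIC))
s2=get_state()
print("j6",round(s["joint_pos"][5],3),"tqz",np.round([s["ft_torque"][2],s2["ft_torque"][2]],4),"F",np.round(s["wrist_force"],1),"gap",round(s["finger_gap"],4),"t",s["clock"])
import os
if len(sys.argv)>2:
    a=cv2.cvtColor(p["pixels"],cv2.COLOR_RGB2GRAY).astype(float);b=cv2.cvtColor(np.load(f"w{sys.argv[2]}.npz")["pixels"],cv2.COLOR_RGB2GRAY).astype(float)
    for nm,(r0,r1,c0,c1) in {"knob":(225,305,300,340),"thimble":(203,225,303,338)}.items():
        A=a[r0:r1,c0:c1];B=b[r0:r1,c0:c1];print(nm,"corr",round(np.corrcoef(A.ravel(),B.ravel())[0,1],3),end=" ")
    print()
E
python3 w.py 12; python3 -m inch '[[0,0,0,0,0,8,1.8],[0,0,0,0,0,8,1.8],[0,0,0,0,0,0,1.8]]' >/dev/null; python3 w.py 13 12;python3 -m inch '[[0,0,0,0,0,8,1.8],[0,0,0,0,0,8,1.8],[0,0,0,0,0,0,1.8]]' >/dev/null; python3 w.py 14 13
```

```text
j6 -2.72 tqz [-0.0276  0.0006] F [2.3 2.  3.7] gap 0.0232 t 27.3
j6 -2.44 tqz [ 0.0369 -0.018 ] F [-0.1  1.   4.9] gap 0.023 t 27.65
knob corr 0.968 thimble corr 0.987 
j6 -2.162 tqz [-0.0732 -0.0066] F [-0.3  1.2  5.2] gap 0.0232 t 28.0
knob corr 0.993 thimble corr 0.986
```

View pics/wz14.png

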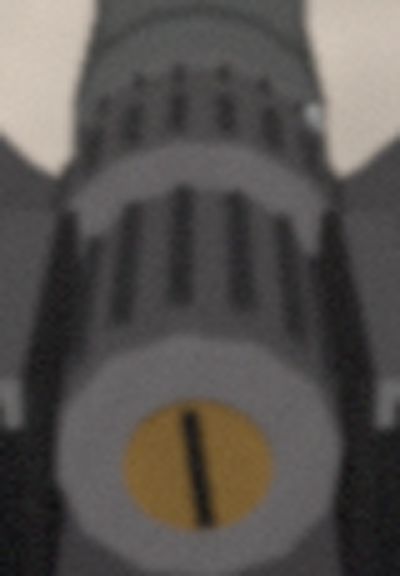

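```bash
python3 -m inch '[[0,0,0,0,0,8,1.8],[0,0,0,0,0,8,1.8]]' >/dev/null; python3 w.py 15 14;
```

```text
j6 -1.88 tqz [ 0.007  -0.0027] F [-0.5  1.1  6.5] gap 0.0232 t 28.25
knob corr 0.993 thimble corr 0.986
```

```bash
python3 -m inch '[[0,0,0,0,0,8,1.8]]' >/dev/null; python3 w.py 16 15;python3 -m inch '[[0,0,0,0,0,8,1.8]]' >/dev/null; python3 w.py 17 16;python3 -m inch '[[0,0,0,0,0,8,1.8]]' >/dev/null; python3 w.py 18 17
```

```text
j6 -1.743 tqz [ 0.0568 -0.0003] F [-1.  -0.3  6. ] gap 0.0228 t 28.4
knob corr 0.978 thimble corr 0.989 
j6 -1.603 tqz [ 0.0172 -0.0469] F [-1.9  2.2  7. ] gap 0.023 t 28.55
knob corr 0.994 thimble corr 0.988 
j6 -1.464 tqz [ 0.0057 -0.0427] F [-1.6  1.1  7. ] gap 0.023 t 28.7
knob corr 0.981 thimble corr 0.988
```

```bash
sed -i 's/"thimble":(203,225,303,338)/"thimble":(202,216,297,343)/' w.py; python3 - <<'E'
import numpy as np,cv2
L=lambda n:cv2.cvtColor(np.load(f"w{n}.npz")["pixels"],cv2.COLOR_RGB2GRAY).astype(float)[202:216,297:343]
for n in range(13,19): print(n,[round(np.corrcoef(L(n).ravel(),L(m).ravel())[0,1],3) for m in (12,14,n-1)])
E
python3 -m inch '[[0,0,0,0,0,8,1.8]]' >/dev/null; python3 w.py 19 18;python3 -m inch '[[0,0,0,0,0,8,1.8]]' >/dev/null; python3 w.py 20 19
```

```text
13 [np.float64(0.962), np.float64(0.869), np.float64(0.962)]
14 [np.float64(0.864), np.float64(1.0), np.float64(0.869)]
15 [np.float64(0.775), np.float64(0.934), np.float64(0.934)]
16 [np.float64(0.859), np.float64(0.974), np.float64(0.937)]
17 [np.float64(0.954), np.float64(0.878), np.float64(0.888)]
18 [np.float64(0.917), np.float64(0.871), np.float64(0.963)]
j6 -1.324 tqz [-0.003  -0.0054] F [-2.3  1.9  6.7] gap 0.0233 t 28.85
knob corr 0.994 thimble corr 0.962 
j6 -1.184 tqz [ 0.0057 -0.0421] F [-3.5  1.   7.3] gap 0.0234 t 29.0
knob corr 0.98 thimble corr 0.975
```

```bash
cat > mont.py <<'E'
import numpy as np,cv2,sys
ims=[]
for n in sys.argv[2:]:
    g=np.load(f"w{n}.npz")["pixels"][196:240,285:355,::-1];g=cv2.resize(g,None,fx=3.7,fy=3.7,interpolation=cv2.INTER_CUBIC);cv2.putText(g,n,(2,150),0,.6,(0,255,255),1);ims.append(np.clip(g*1.6,0,255).astype(np.uint8))
while len(ims)%3: ims.append(ims[-1]*0)
cv2.imwrite(sys.argv[1],np.vstack([np.hstack(ims[i:i+3]) for i in range(0,len(ims),3)]))
E
python3 mont.py pics/m1.png 12 14 15 16 17 18 19 20
```

```text
(no output)
```

View pics/m1.png

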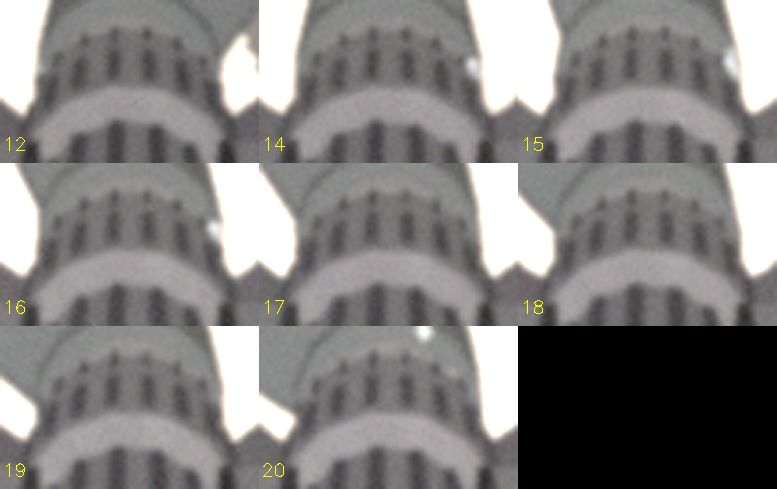

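The montage shows the thimble knurls fixed relative to the knob slots over 88° of turning, so there is no slip yet. I'll continue with 8° steps and track the shift.

```bash
cat >> w.py <<'E'
def strip(n,r0,r1):
    g=cv2.cvtColor(np.load(f"w{n}.npz")["pixels"],cv2.COLOR_RGB2GRAY).astype(np.float32)[r0:r1,303:337]
    g=g-cv2.GaussianBlur(g,(0,0),5);return g
if len(sys.argv)>2:
    for nm,r in {"thimble":(204,212),"knob":(233,247)}.items():
        A=strip(sys.argv[2],*r);B=strip(n,*r);best=[]
        for d in np.arange(-8,8.01,.25):
            M=np.float32([[1,0,d],[0,1,0]]);C=cv2.warpAffine(A,M,A.shape[::-1])[:,8:-8];best.append((np.corrcoef(C.ravel(),B[:,8:-8].ravel())[0,1],d))
        b=max(best);z=[x for x in best if x[1]==0][0];print(nm,"shift",b[1],"corr",round(b[0],2),"c0",round(z[0],2),end="; ")
    print()
E
python3 -m inch '[[0,0,0,0,0,8,1.8]]' >/dev/null; python3 w.py 21 20;python3 -m inch '[[0,0,0,0,0,8,1.8]]' >/dev/null; python3 w.py 22 21;python3 -m inch '[[0,0,0,0,0,8,1.8]]' >/dev/null; python3 w.py 23 22
```

```text
j6 -1.045 tqz [-0.0143 -0.0099] F [-2.5  2.3  7.3] gap 0.0234 t 29.15
knob corr 0.977 thimble corr 0.943 
thimble shift 0.0 corr 0.96 c0 0.96; knob shift 0.0 corr 0.98 c0 0.98; 
j6 -0.905 tqz [ 0.015  -0.0122] F [-3.4  2.5  7.5] gap 0.0231 t 29.3
knob corr 0.986 thimble corr 0.853 
thimble shift 0.0 corr 0.96 c0 0.96; knob shift 0.0 corr 0.98 c0 0.98; 
j6 -0.765 tqz [ 0.0479 -0.082 ] F [-2.2  2.6  8.4] gap 0.0233 t 29.45
knob corr 0.929 thimble corr 0.784 
thimble shift -0.25 corr 0.9 c0 0.88; knob shift 0.0 corr 0.98 c0 0.98;
```

```bash
python3 -m inch '[[0,0,-0.03,0,0,8,1.8]]' >/dev/null; python3 w.py 24 23;python3 -m inch '[[0,0,-0.03,0,0,8,1.8]]' >/dev/null; python3 w.py 25 24;python3 -m inch '[[0,0,-0.03,0,0,8,1.8]]' >/dev/null; python3 w.py 26 25
```

```text
j6 -0.626 tqz [-0.0495 -0.0447] F [-1.9  3.4  4.5] gap 0.0235 t 29.6
knob corr 0.916 thimble corr 0.92 
thimble shift 0.0 corr 0.88 c0 0.88; knob shift 0.0 corr 0.98 c0 0.98; 
j6 -0.486 tqz [0.0244 0.0252] F [-2.3  2.8  3. ] gap 0.0232 t 29.75
knob corr 0.927 thimble corr 0.966 
thimble shift -0.25 corr 0.95 c0 0.95; knob shift 0.0 corr 0.97 c0 0.97; 
j6 -0.348 tqz [ 0.0212 -0.0169] F [-1.9  3.6  3.4] gap 0.0228 t 29.9
knob corr 0.978 thimble corr 0.974 
thimble shift -0.25 corr 0.84 c0 0.83; knob shift 0.0 corr 0.98 c0 0.98;
```

```bash
python3 -m inch '[[0,0,0,0,0,8,1.8]]' >/dev/null; python3 w.py 27 26;python3 -m inch '[[0,0,0,0,0,8,1.8]]' >/dev/null; python3 w.py 28 27; python3 mont.py pics/m2.png 12 20 22 23 24 25 26 27 28
```

```text
j6 -0.21 tqz [0.0234 0.0174] F [-3.   5.4  4. ] gap 0.0234 t 30.05
knob corr 0.955 thimble corr 0.978 
thimble shift 0.0 corr 0.92 c0 0.92; knob shift 0.25 corr 0.97 c0 0.96; 
j6 -0.071 tqz [ 0.0238 -0.035 ] F [-2.5  5.3  5. ] gap 0.0236 t 30.2
knob corr 0.957 thimble corr 0.976 
thimble shift 0.25 corr 0.95 c0 0.95; knob shift -0.25 corr 0.96 c0 0.96;
```

View pics/m2.png

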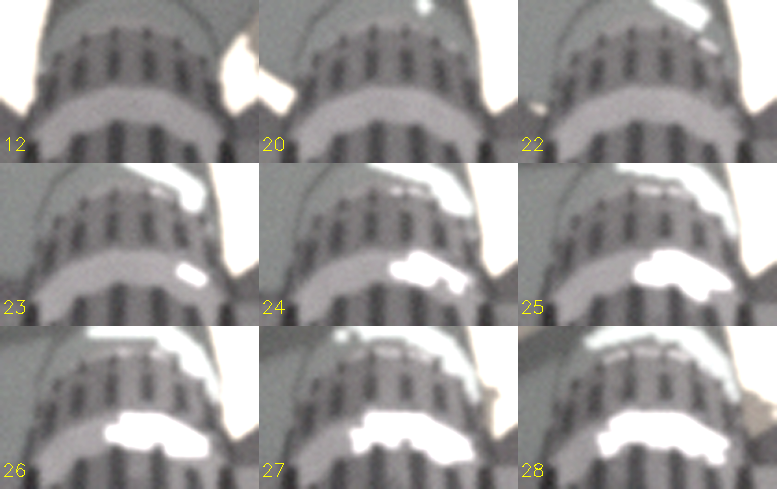

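```bash
python3 - <<'E'
from h import *
from workcell import *
s=get_state();print(toolR(s).T@s["wrist_force"])
E
python3 -m inch '[[0,0,0,0,0,8,1.8]]' >/dev/null; python3 w.py 29 28;python3 - <<'E'
from h import *
from workcell import *
s=get_state();print(toolR(s).T@s["wrist_force"],sf(s["tcp_pos"]))
E
```

```text
[ 3.63721749  3.71172054 -4.28685962]
j6 0.068 tqz [ 0.0156 -0.0119] F [-2.2  5.3  4.9] gap 0.0235 t 30.35
knob corr 0.956 thimble corr 0.964 
thimble shift -0.25 corr 0.98 c0 0.98; knob shift 0.0 corr 0.96 c0 0.96; 
[ 3.48575563  3.25295825 -4.23365264] [ -0.86329893   0.28516787 156.30850107]
```

```bash
python3 -m inch '[[0.04,0.04,-0.03,0,0,8,1.8]]' >/dev/null; python3 w.py 30 29;python3 -m inch '[[0.02,0.02,0,0,0,8,1.8]]' >/dev/null; python3 w.py 31 30;python3 -m inch '[[0,0,0,0,0,8,1.8]]' >/dev/null; python3 w.py 32 31
```

```text
j6 0.209 tqz [ 0.0339 -0.0274] F [-2.1  3.5  0.9] gap 0.0231 t 30.5
knob corr 0.957 thimble corr 0.929 
thimble shift 0.0 corr 0.93 c0 0.93; knob shift -0.25 corr 0.96 c0 0.95; 
j6 0.348 tqz [0.0911 0.0306] F [-1.2  3.8  2.1] gap 0.0228 t 30.65
knob corr 0.943 thimble corr 0.931 
thimble shift -0.25 corr 0.93 c0 0.92; knob shift 0.0 corr 0.95 c0 0.95; 
j6 0.487 tqz [ 0.0226 -0.0057] F [-0.6  5.1  2.2] gap 0.0233 t 30.8
knob corr 0.978 thimble corr 0.952 
thimble shift -0.25 corr 0.92 c0 0.91; knob shift 0.0 corr 0.96 c0 0.96;
```

```bash
python3 -m inch '[[0,0,0,0,0,8,1.8]]' >/dev/null; python3 w.py 33 32;python3 -m inch '[[0,0,0,0,0,8,1.8]]' >/dev/null; python3 w.py 34 33; python3 mont.py pics/m3.png 29 30 31 32 33 34; python3 - <<'E'
from h import *
from workcell import *
p=vision.read_camera("scene");cv2.imwrite("pics/s34.png",np.clip(cv2.resize(p["pixels"][230:280,240:310,::-1],None,fx=10,fy=10,interpolation=cv2.INTER_CUBIC)*2.0,0,255).astype(np.uint8))
E
```

```text
j6 0.626 tqz [0.0653 0.0362] F [-0.4  5.1  1.8] gap 0.0233 t 30.95
knob corr 0.977 thimble corr 0.938 
thimble shift -0.5 corr 0.92 c0 0.89; knob shift 0.0 corr 0.96 c0 0.96; 
j6 0.765 tqz [0.0472 0.0255] F [-0.2  4.9  1.9] gap 0.0234 t 31.1
knob corr 0.984 thimble corr 0.905 
thimble shift -1.25 corr 0.91 c0 0.64; knob shift 0.0 corr 0.95 c0 0.95;
```

View pics/m3.png

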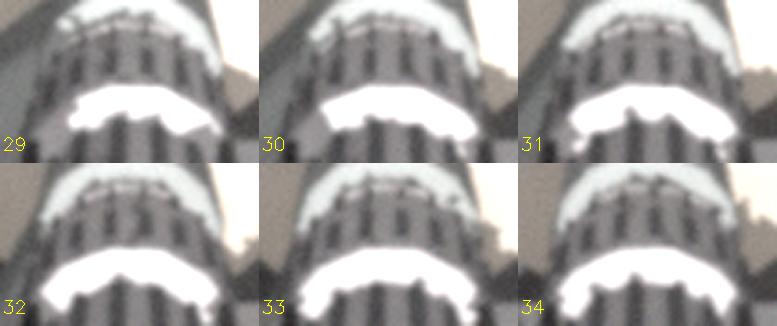

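View pics/s34.png

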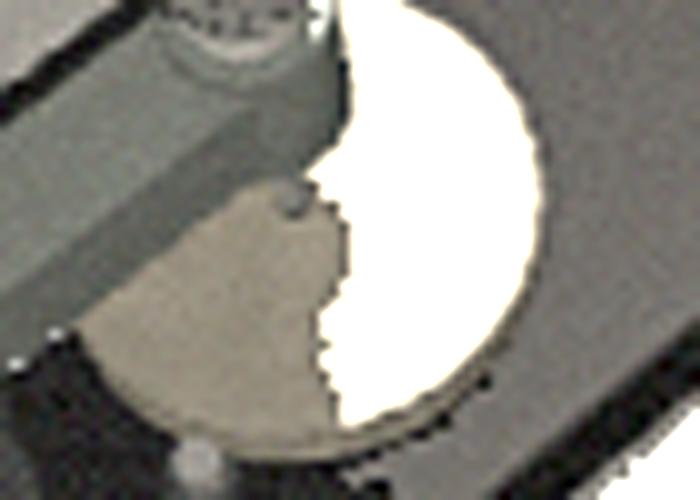

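The spindle end now appears to touch the disc in the scene crop at (295,195), and the knurls begin to lag the knob (frame 34 shift -1.25 px).

```bash
python3 -m inch '[[0,0,0,0,0,8,1.8]]' >/dev/null; python3 w.py 35 34;python3 -m inch '[[0,0,0,0,0,8,1.8]]' >/dev/null; python3 w.py 36 35; python3 mont.py pics/m4.png 28 30 32 33 34 35 36
```

```text
j6 0.904 tqz [0.0458 0.0579] F [-1.3  4.8  1.7] gap 0.0231 t 31.3
knob corr 0.968 thimble corr 0.767 
thimble shift -3.25 corr 0.89 c0 -0.14; knob shift 0.25 corr 0.95 c0 0.94; 
j6 1.044 tqz [0.0456 0.0297] F [-0.1  5.   0.9] gap 0.023 t 31.45
knob corr 0.978 thimble corr 0.747 
thimble shift -4.25 corr 0.88 c0 -0.33; knob shift -0.25 corr 0.95 c0 0.94;
```

View pics/m4.png

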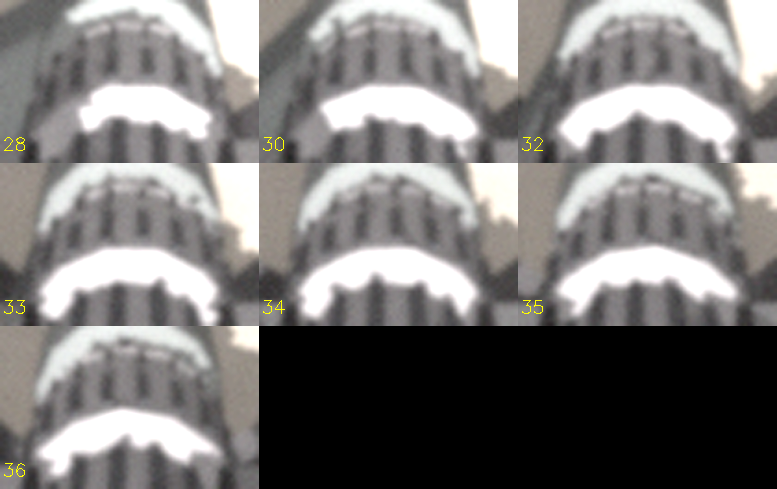

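Full slip now: the last two steps moved the knurls by -3.3 and -4.3 px while the knob stayed fixed in the tool. That is about 20° slipped so far, so about 36° more makes roughly 2.5 clicks.

```bash
python3 -m inch '[[0,0,0,0,0,8,1.8]]' >/dev/null; python3 w.py 37 36;python3 -m inch '[[0,0,0,0,0,8,1.8]]' >/dev/null; python3 w.py 38 37;python3 -m inch '[[0,0,0,0,0,8,1.8]]' >/dev/null; python3 w.py 39 38; python3 -m inch '[[0,0,0,0,0,8,1.8]]' >/dev/null; python3 w.py 40 39; python3 -m inch '[[0,0,0,0,0,4,1.8],[0,0,0,0,0,0,1.8]]' >/dev/null; python3 w.py 41 40
```

```text
j6 1.184 tqz [0.1066 0.0511] F [0.4 4.8 2.1] gap 0.023 t 31.6
knob corr 0.939 thimble corr 0.742 
thimble shift -4.0 corr 0.83 c0 -0.43; knob shift -0.25 corr 0.94 c0 0.93; 
j6 1.324 tqz [0.0374 0.0027] F [0.9 5.  0.6] gap 0.0234 t 31.75
knob corr 0.927 thimble corr 0.759 
thimble shift -3.5 corr 0.87 c0 -0.26; knob shift 0.25 corr 0.95 c0 0.94; 
j6 1.463 tqz [0.0017 0.033 ] F [1.1 5.  0.4] gap 0.0234 t 31.9
knob corr 0.953 thimble corr 0.781 
thimble shift -4.25 corr 0.84 c0 -0.08; knob shift -0.25 corr 0.97 c0 0.97; 
j6 1.603 tqz [0.0493 0.0318] F [1.  5.5 0.4] gap 0.0232 t 32.05
knob corr 0.96 thimble corr 0.826 
thimble shift -3.75 corr 0.9 c0 -0.13; knob shift -0.25 corr 0.95 c0 0.95; 
j6 1.671 tqz [0.0505 0.0366] F [1.  5.4 1.4] gap 0.0232 t 32.3
knob corr 0.956 thimble corr 0.881 
thimble shift -2.25 corr 0.92 c0 0.33; knob shift 0.0 corr 0.98 c0 0.98;
```

```bash
python3 - <<'E'
from h import *
from workcell import *
s=get_state();print(toolR(s).T@s["wrist_force"])
E
```

```text
[ 5.40585923 -0.34957447 -1.2161518 ]
```

```bash
python3 -m inch '[[0.08,0,-0.02,0,0,0,1.8],[0,0,0,0,0,0,1.8]]'; python3 w.py 42 41; python3 -m inch '[[0,0,0,0,0,0,2.7],[0,0,0,0,0,0,3.5],[0,0,0,0,0,0,4.5],[0,0,0,0,0,0,5],[0,0,0,0,0,0,5]]' ; python3 w.py 43 42; python3 st.py
```

```text
clock: 32.55
tcp_pos: [0.627, -0.1001, 0.1915]
orientation: [0.001, 0.83, 0.557, 0.0]
wrist_force: [0.5, 3.0, -2.4]
finger_gap: 0.0229
j6 1.675 tqz [0.0269 0.0085] F [ 0.5  3.  -2.4] gap 0.0229 t 32.55
knob corr 0.986 thimble corr 0.994 
thimble shift -0.25 corr 0.97 c0 0.97; knob shift 0.0 corr 0.98 c0 0.98; 
clock: 33.1
tcp_pos: [0.6268, -0.1005, 0.1923]
orientation: [0.001, 0.832, 0.555, 0.0]
wrist_force: [-0.1, -0.1, 0.3]
finger_gap: 0.0501
j6 1.681 tqz [0.0231 0.0414] F [-0.1 -0.1  0.3] gap 0.0501 t 33.1
knob corr 0.834 thimble corr 0.793 
thimble shift 4.5 corr 0.77 c0 -0.2; knob shift -4.0 corr 0.97 c0 -0.64; 
SF [ -0.83   1.33 157.31] Fx,Fy [-0.08  0.01] Fz 0.45 tq [-0.0028  0.0102  0.0414] j6 1.681 t 33.15
```

```bash
python3 mont.py pics/m5.png 36 40 41 42 43
```

```text
(no output)
```

View pics/m5.png

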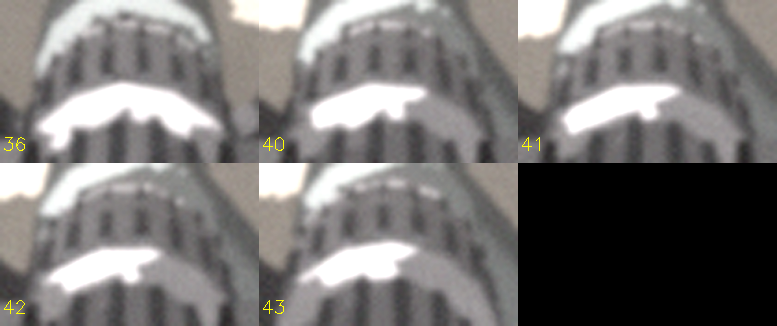

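View pics/wz43.png

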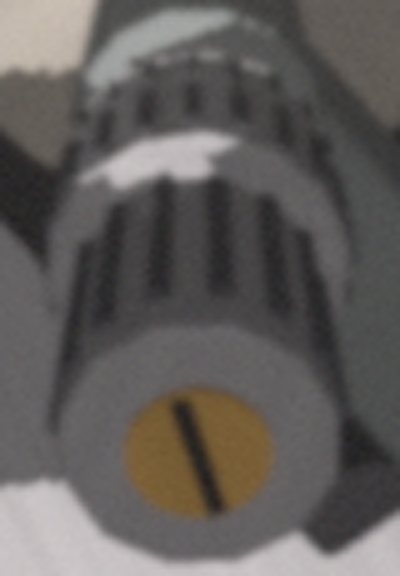

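```bash
python3 - <<'E'
import numpy as np,cv2
for n in (14,20,34,36,40,41,42,43):
    px=np.load(f"w{n}.npz")["pixels"].astype(int)[262:306,296:344]
    org=(px[...,0]-px[...,2]>25);
    hull=cv2.convexHull(np.argwhere(org)[:,::-1].astype(np.int32));m=np.zeros(org.shape,np.uint8);cv2.fillConvexPoly(m,hull,1);m=cv2.erode(m,np.ones((3,3)))
    g=px.sum(2)[m>0];t=np.percentile(g,18);P=np.argwhere((m>0)&(px.sum(2)<t))[:,::-1].astype(np.float32)
    v=cv2.fitLine(P,cv2.DIST_HUBER,0,.01,.01).ravel();c=np.argwhere(org)[:,::-1].mean(0)
    print(n,"slot ang",np.round(np.degrees(np.arctan2(v[0],v[1])),1)," orange centre",np.round(c+[296,262],1))
a=[cv2.resize(np.load(f"w{n}.npz")["pixels"][190:310,280:360,::-1],None,fx=4.5,fy=4.5,interpolation=cv2.INTER_CUBIC) for n in (42,43)]
cv2.imwrite("pics/cmp.png",np.hstack(a))
E
python3 - <<'E'
import sys;sys.path.insert(0,".")
from h import *
from workcell import *
p=vision.read_camera("scene");np.savez("s43.npz",pixels=p["pixels"],depth=p["depth"],mtx=p["mtx"],T=p["T"])
E
```

```text
14 slot ang 8.0  orange centre [319.1 286.5]
20 slot ang 7.9  orange centre [319.4 286.5]
34 slot ang 8.3  orange centre [319.5 285.7]
36 slot ang 8.1  orange centre [319.4 285.7]
40 slot ang 8.1  orange centre [319.2 285.6]
41 slot ang 8.2  orange centre [319.2 285.7]
42 slot ang 7.6  orange centre [319.2 285.8]
43 slot ang 18.6  orange centre [319.3 283.8]
```

View pics/cmp.png

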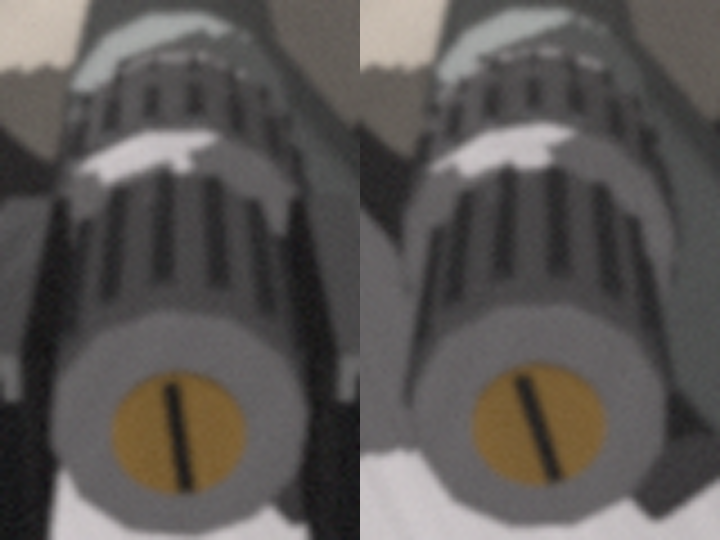

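After release, the knob and thimble sprang back together by about 10°. That matches the spindle's pressure back-driving the screw until friction holds it (torque had built up over about 20° before the slip). The ratchet slip itself is unchanged. I'll lift straight up and check that things stay still.

```bash
python3 w.py 44 43; python3 -m inch '[[0,0,-1,0,0,0,5],[0,0,-1.5,0,0,0,5],[0,0,-2,0,0,0,5],[0,0,-2,0,0,0,5],[0,0,-2,0,0,0,5]]'; python3 -m inch '[[4,0,-1,0,0,0,5],[4,0,0,0,0,0,5],[4,0,0,0,0,0,5],[0,0,0,0,0,0,5],[0,0,0,0,0,0,5]]'; python3 st.py; python3 - <<'E'
from h import *
from workcell import *
s=get_state();print(np.round(toolR(s),2))
p=vision.read_camera("top");a=edgefit(p,(.4,.4),list(range(-130,-20,8)));cv2.imwrite("pics/t45.png",cv2.resize(p["pixels"][110:290,230:460,::-1],None,fx=3.3,fy=3.3))
b=None
p=vision.read_camera("scene");b=edgefit(p,(.9,1.4),list(range(60,200,8)));cv2.imwrite("pics/s45.png",p["pixels"][:,:,::-1])
print("B",np.hypot(47.7-a[0],-27.3-a[1]),"A",np.hypot(48.2-b[0],29.0-b[1]))
p=vision.read_camera("wrist");cv2.imwrite("pics/w45.png",p["pixels"][:,:,::-1])
E
```

```text
j6 1.681 tqz [-0.0128  0.0117] F [-0.5  0.7  1.2] gap 0.05 t 33.2
knob corr 0.992 thimble corr 0.986 
thimble shift 0.25 corr 0.96 c0 0.96; knob shift 0.25 corr 0.97 c0 0.97; 
clock: 33.75
tcp_pos: [0.6267, -0.1001, 0.2788]
orientation: [0.001, 0.832, 0.555, 0.001]
wrist_force: [0.0, -0.5, -0.1]
finger_gap: 0.0503
clock: 34.25
tcp_pos: [0.673, 0.0117, 0.2874]
orientation: [0.001, 0.831, 0.556, 0.0]
wrist_force: [0.1, 0.2, -0.1]
finger_gap: 0.05
SF [-94.52  78.26 252.39] Fx,Fy [-0.18  0.15] Fz -0.09 tq [ 0.0076 -0.0079 -0.0209] j6 1.862 t 34.25
[[ 0.38  0.92  0.  ]
 [ 0.92 -0.38 -0.  ]
 [-0.    0.   -1.  ]]
edge c [-0.09 -0.27] n 9 res [1.1, 0.0, 0.0, -0.2, -0.8, -0.7, 0.1, 0.4, 0.2] ang [-90, -82, -74, -66, -58, -50, -42, -34, -26]
edge c [0.69 2.06] n 16 res [-0.4, 0.6, -0.5, -0.5, -1.0, 2.3, 1.0, 0.5, -0.2, -0.1, 0.2, 0.2, -0.8, 0.1, -0.2, -0.3] ang [60, 76, 84, 92, 108, 116, 124, 132, 140, 148, 156, 164, 172, 180, 188, 196]
B 54.899251276872874 A 54.612226058163
```

View pics/s45.png

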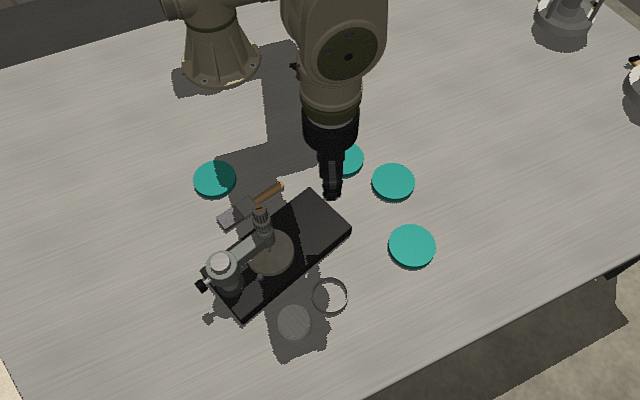

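View pics/t45.png

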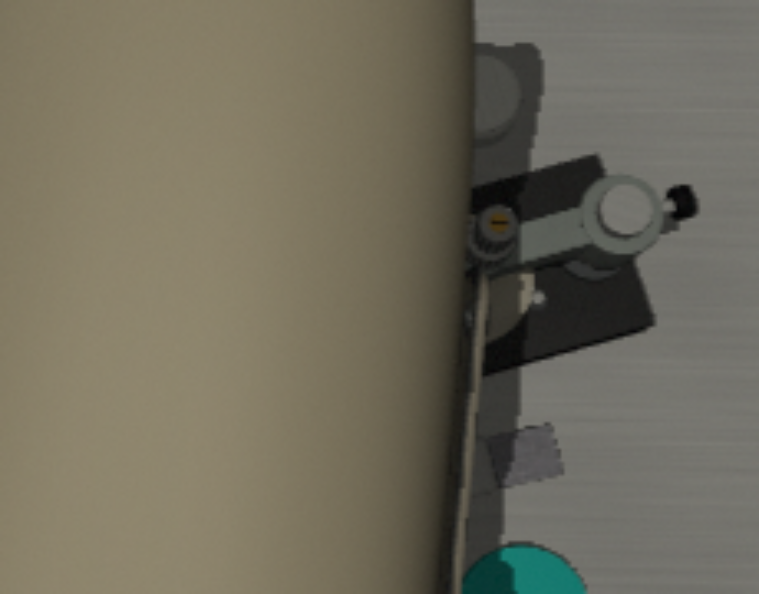

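View pics/w45.png

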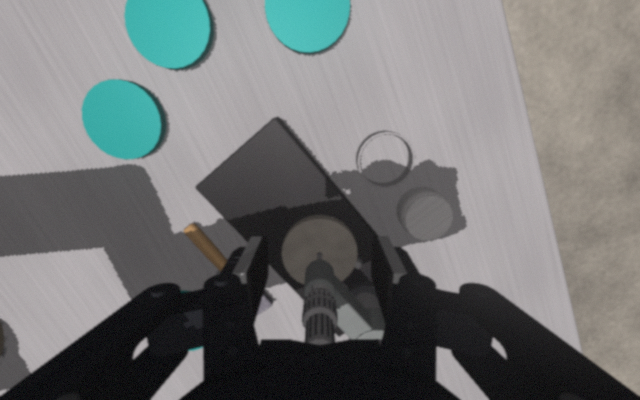

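The views show the gripper well clear. The disc is at its seat with both pin distances near 55 mm, and the ring (330,295), tin (294,322) and brush are where they started.

```bash
python3 -c "
from workcell import *
print(workorder.hand_in(), get_state()['clock'])"
```

```text
the job is handed in; nothing more can be done
the job is handed in; nothing more can be done
```

I slid the disc home, wound the spindle down by the ratchet knob alone, and handed the job in at about 35 s. Spindle pressure after release was inferred, not measured.

**Seating the disc:**
- I pushed it along the granite with a tilted two-finger cradle. Forces were mostly 2–6 N, with one straight push reaching about 8 N while the disc was jammed on one pin.
- A nudge from the −y side freed the jam and brought the disc onto both pins.
- In the last images, the distance from disc centre to pin centre was 54.9 mm and 54.6 mm, against 55 mm nominal. Before winding, the wrist camera put the disc centre within about 0.2 mm of the knob's axis. The second pin was partly hidden in the wrist view, so its distance there was not usable.

**Winding the spindle:**
- I gripped only the knob and turned it about 260° clockwise. The first 200° or so turned the thimble along with it.
- The ratchet then slipped about 56°, roughly 2.5 clicks. I measured this from the thimble's knurls against the knob in the wrist pictures; the torque reading rose too, but it is noisy.

**After letting go:**
- Knob and thimble sprang back together by about 10° and then stayed still, so the ratchet slip did not change.
- I take this as the screw relaxing against its own friction, with the spindle still pressing at reduced force. I had no direct force check of that.

The ring, tin, brush and turquoise discs were not touched, and the ring and tin showed at their starting positions in the last scene view. The gripper was clear of everything at hand-in.

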